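# Hang the cup bracket on the display stand and load its tumbler

## Robot

A 6-joint arm with a two-finger parallel gripper is mounted at the origin on a cart in front of the work surface, level with it; the furniture and walls round the work are solid. World frame = base frame: x ahead of the robot, y to its left, z up, the work surface at z = 0. Lengths are in m, angles in rad, forces in N, time in s.
With the tool pointing down it reaches from about 0.375 to 0.9 m from the base axis. Payload 3.1 kg.
Tool frame: the origin (TCP) lies between the finger pads; the fingertips stand 11 mm ahead of it and the grasp point (between the pads) lies 8 mm behind it; z points along the fingers, y is the line along which they close (so a half turn about z gives the same grasp; the last joint's range is limited). The gripper opens to 87 mm and grips with 3 to 60 N. Pads are 19 mm wide; open, the fingers measure 117 mm over their backs; the gripper's body (75 mm by 190 mm) begins 51 mm behind the grasp point.
Start: joints at [-1.48, 0.527, 1.433, -0, 1.181, -0.178], TCP at [0.167, -0.602, 0.234] pointing down, gripper open.
Joint ranges: [-3.08, 3.08], [-0.75, 2.2], [0.22, 2.44], [-1.43, 4.57], [0, 2.65], [-2.85, 2.85]. Speed limits (rad/s): [2.79, 2.79, 3.14, 3.14, 3.14, 3.14].

## Interface

Orientations are given as a unit quaternion [x, y, z, w].
In Python, from rig import get_obs, camera, hand_in gives the robot as it stands.
- The arm moves only by the shell command python3 -m pendant 'ROWS' [FORCE]. ROWS is JSON, a list that holds one entry, the list of rows, each a list of 7 numbers: the shift along the tool's x, y, z in m, then the turn, a rotation vector about the tool's x, y, z in degrees, then the opening, from 0 (shut) to 1 (fully open). In form: [[[x, y, z, ax, ay, az, fingers], ...]]. A call has exactly 5 rows; each row shifts and turns the commanded pose from where the row before left it, along the tool's axes as they then stand; what a row does not reach is not made up. A row lasts 1/8 s, in which the tool goes at most 62.5 mm and 10.7 degrees, less where a joint would pass 70% of its speed; a pose out of reach is approached as far as the arm can. A call with a gripper value outside its range is refused whole. The fingers move at their own pace and stop on an object; FORCE is the grip in N (left out, the last holds). Time passes only in rows, so rows that do not move let the fingers close, or fill a call up. It gives the time, the measured TCP pose, the force, the opening and the grip force at its end, in the units of the state.
- get_obs(): the state, without advancing time (a new reading comes with each control period).
- camera(name): name is "side" or "top"; returns a dict with "img" (400x640x3 uint8, red, green, blue), "intrinsics" (3x3 intrinsics, pixels), "k1" (the pictures are not rectified: a ray, as slopes to the right and down, at radius r is drawn at 1 + k1 r^2 times it, then the intrinsics apply), "R" (3x3) and "t" (3): a world point X has camera coordinates R X + t. Camera axes: x right, y down, z forward; pixel columns grow to the right and rows downward; lengths in m; the calibration is good to about 2 mm. A picture is of the moment at which its call begins. There is no depth.
- hand_in(): hands the job in; it is judged then, once.
The state is a dict: "time": time; "q": joint angles; "joint_velocities": joint speeds; "joint_torque": joint torques, N m; "position": TCP position; "tool_rot": TCP orientation; "ft_force": force on the tool from outside, world axes, zero at the start; "moment": the same for the moment, N m; "grip_width": finger opening in m; "grip_force": force on a finger pad.
Only numpy, scipy, OpenCV 4.12 (cv2) and the standard library are available. Lean on these libraries where they do the work, as an engineer would, in place of code of your own. Each camera call takes 0.05 s, during which the arm holds its last target. There are 200 camera calls.

## Task

Hang the brass cup bracket on the white display stand: hook both its claws into the two slots of the upright, pushing it back against the sprung orange catch, and press it down until it is fully home and the catch springs out above it. Then lower the lidded tumbler upright into the bracket's ring so that it just sits there under its own weight, without forcing it tight, and let go. Leave the pepper mill, the red-capped bottle and the patterned card box standing where they are.

Things in the scene. Friction and masses are not known exactly. Their poses are not given: they have to be found in the camera images.
- stand: Fixed display stand, position and yaw vary: black base plate (x -60 to 80, 130 mm wide, 10 thick), white hollow upright 60 mm wide, 34 deep, 362 tall, wooden header board on top with a card holder on it. Origin: on the worktop in the plane of the upright's front face, midway across. +x points into the upright (away from the robot), z up. Bracket and tumbler end up in front of it (-x).
- upper_slot (a point): Centre of the upper of two equal slots, one above the other in the upright's front face: each 13 mm wide, 30 mm high, through a 4 mm plate, hollow behind. Upper slot z = 191 to 221 mm, lower slot z = 147 to 177 mm, both on the centre line. Axes as the stand.
- header_edge (a point): Middle of the front lower edge of the header board: 100 mm wide, underside at z = 0.362, overhanging the upright's front face by 75 mm. A vertical gripper at the slots would strike it: tilt the tool 35 to 45 degrees, fingers pointing forward in under the board.
- seat (a point): On the stand's front face, centre line, z = 125 mm (axes as the stand): where the bracket's origin lies, axes parallel, when the bracket is hooked and fully down. Approach: hold the bracket 12 to 19 mm (best 16) higher, push it along +x till the flange meets the face (the catch resists with up to about 5 N), then press down; friction may keep it from falling home by itself.
- bracket: Loose rigid brass bracket, about 0.18 kg, standing on the worktop at first. Origin: centre of its flange's back face, level with the underside. +x is the way the claws point, z up, ring toward -x. Flange x -5 to 0, y -15 to 15, z 0 to 98 mm. Upright web plate 8 mm thick (y -4 to 4), x -60 to -5, z 0 to 84. A low bar (z 0 to 14) joins the web to the ring.
- claw (a point): Back end of the upper claw, bracket x = 11, z = 71 mm. Two equal claws, 8 mm wide, stand out 11 mm behind the flange: necks 10 mm high at bracket z 22 to 32 and 66 to 76, each ending in a lip (x 6 to 11) that reaches 12 mm below the neck and drops behind the slot's lower edge.
- grip (a point): Point in the web, bracket x = -38, z = 68 mm (axes as the bracket): good grasp centre, fingers closing along the bracket's y.
- ring (a point): Centre of the ring's top rim, bracket x = -110, z = 16 mm, axes as the bracket. Ring 16 mm high, outer radius 30 mm; bore tapered like the tumbler, radius 25 mm at this rim, 23 mm at the underside.
- latch (a joint): Sprung orange catch, 14 mm wide, in the upright's front face at stand z = 225 to 235 mm, just above where the top of the seated flange comes. 0 = out (stands 6 mm proud), 0.006 = flush. The flange pushes it in while the bracket is raised; it springs out over the flange when the bracket is fully down.
- tumbler: Loose white lidded tumbler, closed cone 95 mm tall, about 0.09 kg: radius 20 mm at the foot, 30 mm at 87 mm height, black lid of radius 32 mm above, brown band low down. Origin: centre of its foot, z along its axis. Grip it across its sides about 70 mm above the foot. In the ring it sits with its foot about 43 to 45 mm below the ring's top rim.
- mill: Wooden pepper mill, 58 mm wide, 200 mm tall, bystander. Origin: centre of its foot.
- red_bottle: Red-capped syrup bottle, 60 mm wide, 201 mm tall, bystander. Origin: centre of its foot.
- choc_box: Patterned card box 55 x 92 x 83 mm (x, y, z), bystander. Origin: centre of its underside.

How it is judged:
By the outcome, as a careful person would: the job done as asked, in the order asked, and still so for the second after the job is handed in, with the robot touching nothing.
It also fails if it takes over 72 s, if anything falls off the work surface, if the arm or the gripper's body presses on something with over 40 N, if the wrist force passes 120 N, or if a joint passes its speed limit or range.

## Working session

There is one attempt and no reset: what is moved stays moved. The work goes in short steps, Python scripts to look and compute and a shell command to move; the robot and the scene stay as the last step left them, time stands still between calls to the robot, and variables do not carry over. Pictures are saved under pics/ and viewed, at most 10 in all, crops included, and the job is handed in when it is done.

```bash
mkdir -p pics; ls; python3 - <<'E'
from rig import *
import cv2,json,pickle
o=get_obs();print(o)
for n in("side","top"):
    c=camera(n);pickle.dump(c,open(n+'0.pkl','wb'));cv2.imwrite(f'pics/{n}0.png',c["img"][:,:,::-1]);print(n,c["intrinsics"],c["k1"],c["R"],c["t"])
E
```

```text
pics
{'time': 0.0, 'q': array([-1.47949792e+00,  5.28462406e-01,  1.43390241e+00, -6.19869983e-06,
        1.18141453e+00, -1.78501817e-01]), 'joint_velocities': array([-1.32327248e-03, -1.26172955e-03,  5.99054583e-04,  1.62770973e-03,
        8.98826228e-05,  3.33824649e-04]), 'joint_torque': array([ 9.41654871e-04, -4.40038311e+01, -1.76591367e+01,  6.33424195e-02,
        5.82086190e-02, -1.65202919e-04]), 'position': array([ 0.16654614, -0.60165868,  0.2325739 ]), 'tool_rot': array([ 9.90914020e-01,  1.34492417e-01,  4.47932691e-05, -1.09243073e-03]), 'ft_force': array([0.38483481, 0.78172378, 0.37349967]), 'moment': array([ 0.02786836, -0.0335156 ,  0.00271339]), 'grip_force': 0.0, 'grip_width': 0.08734181325003644}
side [[478.25454606   0.         321.50643141]
 [  0.         478.25454606 203.42394139]
 [  0.           0.           1.        ]] -0.12857896425368145 [[-0.69440084 -0.71957427 -0.00451102]
 [-0.4530611   0.44206449 -0.77415413]
 [ 0.55905555 -0.53552951 -0.63298107]] [0.44323091 0.39443054 1.13194527]
top [[375.29499524   0.         314.85337215]
 [  0.         375.29499524 194.69141445]
 [  0.           0.           1.        ]] -0.002527295203777844 [[ 0.31927776 -0.94763891  0.00649672]
 [-0.91341005 -0.30955739 -0.26430344]
 [ 0.25247533  0.07845204 -0.96441769]] [-0.11248244  0.56199426  0.9169368 ]
```

View pics/side0.png

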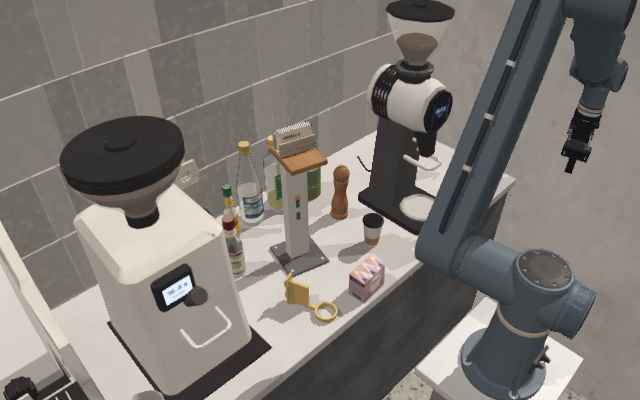

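View pics/top0.png

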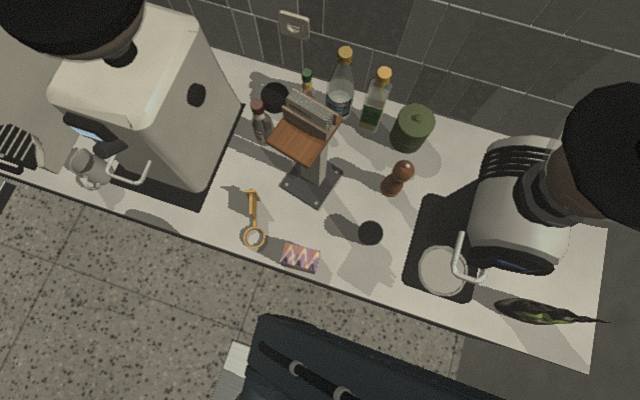

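```bash
python3 - <<'E'
import cv2
for n,x,y in(("side",240,180),("top",230,125)):
    i=cv2.imread(f'pics/{n}0.png')[y:y+150,x:x+200]
    i=cv2.resize(i,(800,600),interpolation=cv2.INTER_CUBIC)
    for k in range(0,200,20): cv2.putText(i,str(x+k),(4*k,10),0,.35,(0,0,255));cv2.line(i,(4*k,12),(4*k,18),(0,0,255))
    for k in range(0,150,20): cv2.putText(i,str(y+k),(0,4*k+4),0,.35,(0,0,255))
    cv2.imwrite(f'pics/{n}0c.png',i)
E
```

```text
(no output)
```

View pics/side0c.png

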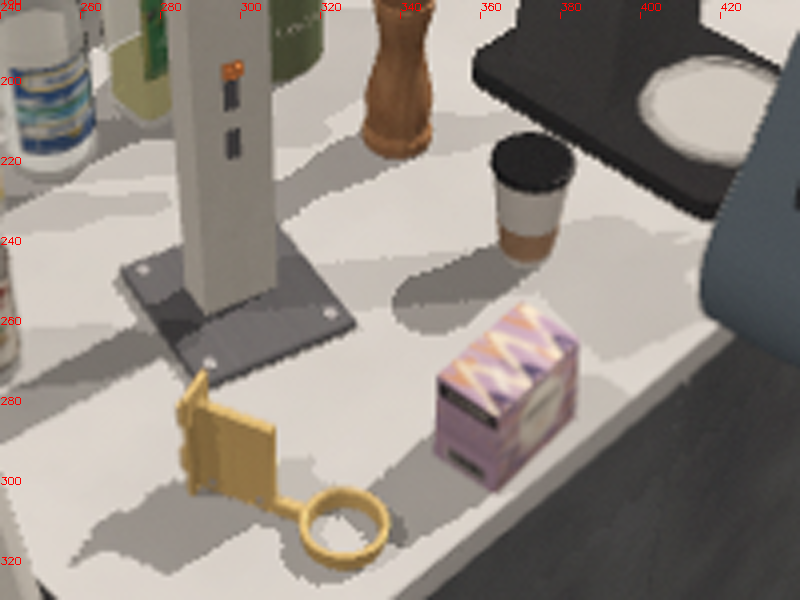

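View pics/top0c.png

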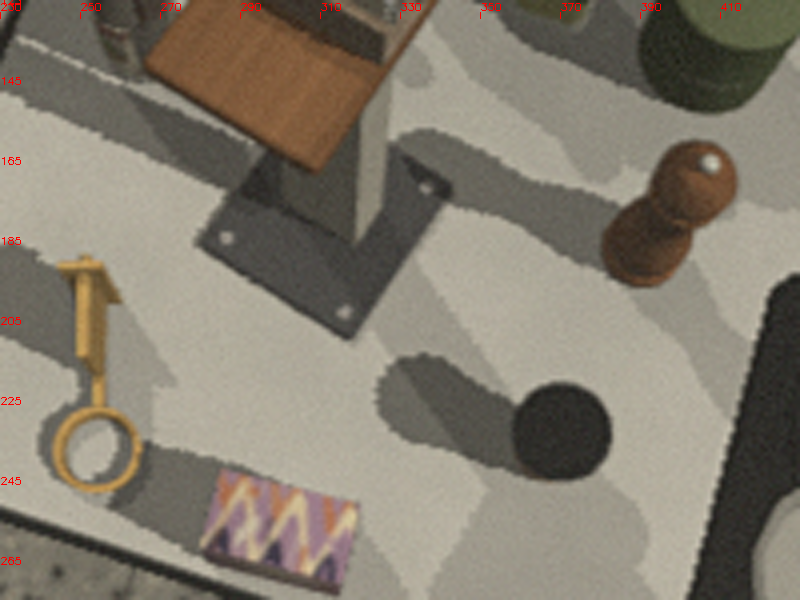

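```bash
cat >h.py <<'E'
import numpy as np,pickle,cv2
from scipy.optimize import least_squares
from scipy.spatial.transform import Rotation as Ro
cams={n:pickle.load(open(n+'0.pkl','rb')) for n in("side","top")}
def proj(n,X):
    c=cams[n];p=np.asarray(X)@c["R"].T+c["t"];s=p[...,:2]/p[...,2:]
    s=s*(1+c["k1"]*(s**2).sum(-1,keepdims=True));K=c["intrinsics"]
    return s*[K[0,0],K[1,1]]+K[:2,2]
def pose(p,P): # x,y,yaw,z
    c,s=np.cos(p[2]),np.sin(p[2]);P=np.asarray(P,float)
    return P@np.array([[c,s,0],[-s,c,0],[0,0,1]])+[p[0],p[1],p[3] if len(p)>3 else 0]
def fit(obs,p0):
    f=lambda p:np.concatenate([proj(n,pose(p,np.array(P)/1e3))-px for n,P,px in obs])
    r=least_squares(f,p0,loss='soft_l1');print(np.round(r.x,4));print(np.round(f(r.x).reshape(-1,2),1).tolist());return r.x
S=lambda x,y:(240+x/4,180+y/4)
T=lambda x,y:(230+x/4,125+y/4)
def tri(a,b):
    f=lambda X:np.concatenate([proj("side",X)-a,proj("top",X)-b]);r=least_squares(f,[.6,0,.05]);print('tri',np.round(r.x,4),np.round(r.fun,1));return r.x
E
python3 - <<'E'
from h import *
for n in cams:print(n,-cams[n]["R"].T@cams[n]["t"])
tri(S(533,160),T(561,431)); tri(S(345,519),T(97,447))
st=[("side",(0,0,206),S(232,95)),("side",(0,0,162),S(233,143)),
("side",(-60,65,10),S(120,268)),("side",(-60,-65,10),S(210,383)),("side",(80,-65,10),S(355,322)),
("side",(0,-30,10),S(275,290)),
("top",(-60,65,10),T(197,242)),("top",(-60,-65,10),T(350,338)),("top",(80,-65,10),T(452,190)),("top",(0,-30,10),T(355,243)),
]
for y in(-.3,0.3):fit(st,[.7,y,-.5]);fit(st,[.7,y,-.5,0])
E
```

```text
side [-0.14633924  0.75076392  1.02384938]
top [ 0.31774042 -0.00455883  1.03357786]
tri [ 0.5143 -0.0929  0.0923] [-0.1 -0.   0.   0.1]
tri [0.4178 0.1963 0.0159] [-0.3 -0.1  0.1  0.3]
[ 0.6243  0.1063 -0.5704]
[[-1.5, -0.7], [-1.1, -0.3], [10.0, 25.1], [32.0, -10.2], [-13.2, -27.2], [0.2, 0.3], [0.3, -10.6], [-9.8, -0.0], [3.1, 7.2], [-2.2, 1.5]]
[ 0.6269  0.1042 -0.4971 -0.0054]
[[-1.5, 0.1], [-1.1, 0.4], [11.9, 26.4], [33.0, -11.2], [-15.5, -27.4], [0.0, 0.3], [1.1, -8.4], [-6.5, -0.1], [3.7, 4.7], [-0.6, 1.0]]
[ 0.6243  0.1063 -0.5705]
[[-1.5, -0.7], [-1.1, -0.3], [10.0, 25.1], [32.0, -10.2], [-13.2, -27.2], [0.2, 0.3], [0.3, -10.6], [-9.8, -0.0], [3.1, 7.2], [-2.2, 1.5]]
[ 0.6269  0.1042 -0.4969 -0.0054]
[[-1.5, 0.1], [-1.1, 0.4], [11.9, 26.5], [33.0, -11.2], [-15.5, -27.4], [0.0, 0.3], [1.1, -8.4], [-6.5, -0.1], [3.7, 4.7], [-0.6, 1.0]]
```

```bash
python3 - <<'E'
from h import *
st=[("side",(0,0,206),S(232,95)),("side",(0,0,162),S(233,143)),("side",(0,0,230),S(233,70)),
("side",(80,65,10),S(120,268)),("side",(-60,65,10),S(210,383)),("side",(-60,-65,10),S(355,322)),
("side",(0,-30,10),S(275,290)),("side",(0,30,10),S(205,317)),
("top",(-60,65,10),T(197,242)),("top",(-60,-65,10),T(350,338)),("top",(80,-65,10),T(452,190)),("top",(0,-30,10),T(355,243)),
]
s=fit(st,[.7,.05,-.5]);fit(st,[.7,.05,-.5,0])
print('hdr',proj("top",pose(s,[[-.075,.05,.362],[-.075,-.05,.362]])),T(147,66),T(318,171))
br=[("side",(-110,0,16),S(345,519)),("top",(-110,0,16),T(97,447)),
("side",(-2,-15,98),S(207,372)),("side",(-2,15,98),S(180,402)),("side",(-60,0,84),S(275,428)),("side",(-60,0,0),S(275,510)),
("top",(0,15,98),T(60,266)),("top",(0,-15,98),T(102,258)),("top",(-60,4,84),T(77,360))]
b=fit(br,[.53,.2,0]);b=fit(br,[.53,.2,0,0])
E
```

```text
[ 0.6188  0.1058 -0.2522]
[[-0.0, 0.2], [0.3, 0.5], [-0.6, -0.5], [-0.9, -0.7], [-2.6, 0.6], [0.8, -0.6], [0.5, -1.0], [0.1, -0.5], [-0.4, 0.6], [-0.3, 1.0], [0.7, -1.7], [-0.4, 0.9]]
[ 0.6198  0.1052 -0.2564 -0.0021]
[[-0.1, 0.5], [0.2, 0.8], [-0.7, -0.2], [-0.8, -0.6], [-2.8, 0.8], [0.6, -0.3], [0.5, -0.7], [0.0, -0.4], [-0.0, 0.4], [-0.1, 0.9], [1.0, -1.6], [-0.1, 0.9]]
hdr [[265.14366521 144.06341222]
 [308.55170665 171.01636699]] (266.75, 141.5) (309.5, 167.75)
[0.5194 0.2354 0.3668]
[[0.1, 0.1], [0.0, 0.7], [-0.6, -0.9], [0.7, -0.6], [-0.0, -0.2], [0.7, -0.2], [-1.2, -0.9], [-0.1, 0.6], [-0.5, -0.8]]
[ 0.5204  0.2351  0.3678 -0.0028]
[[-0.0, 0.4], [0.4, 0.6], [-0.7, -0.4], [0.7, -0.1], [-0.2, 0.2], [0.5, 0.2], [-0.8, -0.9], [0.3, 0.6], [0.0, -0.9]]
```

```bash
cat >>h.py <<'E'
def gnd(n,px,z):
    r=least_squares(lambda X:proj(n,[X[0],X[1],z])-px,[.5,0]);return np.round(r.x,3)
stand=[.619,.1055,-.253];br0=[.520,.235,.367];tum=[.5143,-.0929]
def tool(p,off,tilt): # TCP pose for grasp point at offset in frame p; tilt deg
    yaw=p[2];t=np.radians(tilt)
    Rb=Ro.from_euler('z',yaw).as_matrix()
    Rt=Rb@np.array([[np.cos(t),0,np.sin(t)],[0,-1,0],[np.sin(t),0,-np.cos(t)]])
    Rt=np.array(Rb@np.c_[[np.cos(t),0,np.sin(t)],[0,-1,0],[np.sin(t),0,-np.cos(t)]])
    g=pose(p,off); return g+.008*Rt[:,2],Rt
def delta(tgt,Rt,n=None):
    from rig import get_obs
    o=get_obs();R=Ro.from_quat(o["tool_rot"]).as_matrix()
    rv=np.degrees(Ro.from_matrix(R.T@Rt).as_rotvec())
    d=np.asarray(tgt)-o["position"]
    print('pos',np.round(o["position"],4),'tgt',np.round(tgt,4),'shift mm(cur)',np.round(1e3*R.T@d,1),'(tgt axes)',np.round(1e3*Rt.T@d,1),'rot',np.round(rv,2),'|',round(o["time"],2),np.round(o["q"],2),'F',np.round(o["ft_force"],1),'w',round(o["grip_width"],4))
E
python3 - <<'E'
from h import *
print('base corners',gnd("top",(403,268),.02),gnd("top",(468,290),.02),gnd("top",(430,195),.02))
tri((428,160),(455,265));tri((418,12),(630,120));tri((445,110),(545,265));tri((370,85),(470,180))
print('box',gnd("top",(281,262),.083),gnd("top",(319,250),.083),'edge',gnd("top",(230,252),0),gnd("top",(380,290),0))
print('bigL tray',gnd("top",(208,208),.02))
print(tool(br0,[-.038,0,.068],40))
delta(*tool(br0,[-.038,0,.068],40))
E
```

```text
base corners [ 0.467 -0.209] [ 0.466 -0.386] [ 0.686 -0.228]
tri [ 0.4719 -0.2653  0.246 ] [-1.6 -0.2  0.3  1.1]
tri [ 0.6099 -0.2852  0.6492] [-11.5  -4.2   1.1   5.1]
tri [ 0.505  -0.383   0.3524] [ 0.3  0.  -0.  -0.2]
tri [ 0.5854 -0.1813  0.457 ] [13.2  4.5 -1.9 -8.3]
box [0.374 0.097] [0.433 0.017] edge [0.36  0.248] [ 0.394 -0.17 ]
bigL tray [0.452 0.346]
(array([0.48933036, 0.2232101 , 0.06187164]), array([[ 0.71503201,  0.35881683,  0.59998309],
       [ 0.27486964, -0.93340799,  0.23064301],
       [ 0.64278761,  0.        , -0.76604444]]))
pos [ 0.1666 -0.6017  0.2327] tgt [0.4893 0.2232 0.0619] shift mm(cur) [ 530.9 -708.7  172.4] (tgt axes) [ 347.8 -654.2  514.7] rot [ 1.84 39.94 -5.38] | 0.1 [-1.48  0.53  1.43  0.    1.18 -0.18] F [ 0.7  1.  -0.4] w 0.087
```

```bash
python3 -m pendant '[[[0.036,-0.045,-0.006,0,0,0,1],[0.036,-0.045,-0.006,0,0,0,1],[0.036,-0.045,-0.006,0,0,0,1],[0.036,-0.045,-0.006,0,0,0,1],[0.036,-0.045,-0.006,0,0,0,1]]]' 20
python3 -m pendant '[[[0.035,-0.048,0,0,0,0,1],[0.035,-0.048,0,0,0,0,1],[0.035,-0.048,0,0,0,0,1],[0.035,-0.048,0,0,0,0,1],[0.035,-0.048,0,0,0,0,1]]]'
python3 - <<'E'
from h import *
p,R=tool(br0,[-.038,0,.068],40)
delta(p-.1*R[:,2],R)
E
```

```text
time: 0.72
position: [0.2805, -0.3356, 0.2635]
tool_rot: [0.991, 0.134, 0.0, -0.0]
ft_force: [0.5, -0.1, 1.1]
grip_width: 0.087
grip_force: 0.0
time: 1.35
position: [0.3851, -0.0578, 0.2636]
tool_rot: [0.991, 0.134, 0.0, 0.0]
ft_force: [0.5, -1.1, 0.7]
grip_width: 0.0873
grip_force: 0.0
pos [ 0.3851 -0.0578  0.2636] tgt [0.4293 0.2001 0.1385] shift mm(cur) [ 111.2 -236.9  125.1] (tgt axes) [  22.1 -224.9  181.8] rot [ 1.97 39.95 -5.36] | 1.35 [-0.44  0.16  1.94 -0.    1.04  0.86] F [ 0.5 -1.1  0.7] w 0.0873
```

```bash
python3 -m pendant '[[[0.022,-0.047,0,0,0,0,1],[0.022,-0.047,0,0,0,0,1],[0.022,-0.047,0,0,0,0,1],[0.022,-0.047,0,0,0,0,1],[0.022,-0.047,0,0,0,0,1]]]'
python3 -m pendant '[[[0,0,0,0.4,8,-1.07,1],[0,0,0,0.4,8,-1.07,1],[0,0,0,0.4,8,-1.07,1],[0,0,0,0.4,8,-1.07,1],[0,0,0,0.4,8,-1.07,1]]]'
python3 - <<'E'
from h import *
p,R=tool(br0,[-.038,0,.068],40)
delta(p-.1*R[:,2],R)
E
```

```text
time: 1.98
position: [0.4281, 0.198, 0.2634]
tool_rot: [0.991, 0.135, -0.0, 0.0]
ft_force: [1.8, -0.3, 0.1]
grip_width: 0.0868
grip_force: 0.0
time: 2.6
position: [0.4247, 0.2054, 0.2628]
tool_rot: [0.938, 0.174, 0.29, -0.07]
ft_force: [-0.5, 2.0, 1.0]
grip_width: 0.0872
grip_force: 0.0
pos [0.4247 0.2054 0.2628] tgt [0.4293 0.2001 0.1385] shift mm(cur) [-68.6  10.4 103.4] (tgt axes) [-78.    6.6  96.8] rot [-1.7   5.33 -0.62] | 2.6 [0.09 0.13 2.2  0.68 0.29 0.69] F [-0.5  2.   1. ] w 0.0872
```

```bash
python3 -m pendant '[[[-0.014,0.002,0.02,0,0,0,1],[-0.014,0.002,0.02,0,0,0,1],[-0.014,0.002,0.02,0,0,0,1],[-0.014,0.002,0.02,0,0,0,1],[-0.014,0.002,0.02,0,0,0,1]]]'
python3 -m pendant '[[[0,0,0,-0.4,1.3,-0.2,1],[0,0,0,-0.4,1.3,-0.2,1],[0,0,0,-0.4,1.3,-0.2,1],[0,0,0,-0.4,1.3,-0.2,1],[0,0,0,0,0,0,1]]]'
python3 - <<'E'
from h import *
p,R=tool(br0,[-.038,0,.068],40)
delta(p-.1*R[:,2],R)
E
```

```text
time: 3.22
position: [0.4283, 0.2095, 0.1835]
tool_rot: [0.936, 0.178, 0.291, -0.082]
ft_force: [0.4, 1.3, 0.7]
grip_width: 0.0872
grip_force: 0.0
time: 3.85
position: [0.4276, 0.2095, 0.1833]
tool_rot: [0.922, 0.176, 0.335, -0.075]
ft_force: [-0.2, 0.2, 0.4]
grip_width: 0.0869
grip_force: 0.0
pos [0.4276 0.2095 0.1833] tgt [0.4293 0.2001 0.1385] shift mm(cur) [-30.3  10.2  32.8] (tgt axes) [-30.2   9.4  33.2] rot [-1.51 -0.18  0.  ] | 3.85 [ 0.09  0.4   2.37  2.55  0.37 -1.23] F [-0.2  0.2  0.4] w 0.0869
```

```bash
python3 -m pendant '[[[-0.008,0.0025,0.008,-0.5,0,0,1],[-0.008,0.0025,0.008,-0.5,0,0,1],[-0.008,0.0025,0.008,-0.5,0,0,1],[-0.006,0.002,0.008,0,0,0,1],[0,0,0,0,0,0,1]]]'
python3 - <<'E'
from h import *
p,R=tool(br0,[-.038,0,.068],40)
delta(p-.1*R[:,2],R);delta(p,R)
E
```

```text
time: 4.47
position: [0.4297, 0.2003, 0.1392]
tool_rot: [0.923, 0.171, 0.338, -0.063]
ft_force: [-0.0, 0.2, -0.3]
grip_width: 0.087
grip_force: 0.0
pos [0.4297 0.2003 0.1392] tgt [0.4293 0.2001 0.1385] shift mm(cur) [-0.8  0.1  0.3] (tgt axes) [-0.8  0.1  0.3] rot [-0.03 -0.21 -0.  ] | 4.47 [ 0.08  0.57  2.42  2.79  0.57 -1.49] F [-0.   0.2 -0.3] w 0.087
pos [0.4297 0.2003 0.1392] tgt [0.4893 0.2232 0.0619] shift mm(cur) [-1.200e+00  1.000e-01  1.003e+02] (tgt axes) [-8.000e-01  1.000e-01  1.003e+02] rot [-0.03 -0.21 -0.  ] | 4.47 [ 0.08  0.57  2.42  2.79  0.57 -1.49] F [-0.   0.2 -0.3] w 0.087
```

```bash
python3 -m pendant '[[[0,0,0.02,0,0,0,1],[0,0,0.02,0,0,0,1],[0,0,0.02,0,0,0,1],[0,0,0.02,0,0,0,1],[0,0,0.02,0,0,0,1]]]'
python3 -m pendant '[[[0,0,0,0,0,0,0.3],[0,0,0,0,0,0,0.2],[0,0,0,0,0,0,0.1],[0,0,0,0,0,0,0],[0,0,0,0,0,0,0]]]' 45
python3 - <<'E'
from h import *
from rig import camera
p,R=tool(br0,[-.038,0,.068],40)
delta(p,R)
out=[]
for n,x,y in(("side",250,240),("top",220,170)):
    i=camera(n)["img"][:,:,::-1][y:y+100,x:x+100]
    i=cv2.resize(i,(400,400),interpolation=cv2.INTER_CUBIC);out.append(i)
cv2.imwrite('pics/g1.png',np.hstack(out))
E
```

```text
time: 5.1
position: [0.4907, 0.224, 0.0638]
tool_rot: [0.923, 0.172, 0.339, -0.063]
ft_force: [0.5, -0.2, -0.5]
grip_width: 0.087
grip_force: 0.0
time: 5.72
position: [0.4898, 0.2235, 0.0639]
tool_rot: [0.923, 0.172, 0.339, -0.063]
ft_force: [0.0, -0.3, 0.5]
grip_width: 0.0451
grip_force: 0.0
pos [0.4898 0.2235 0.0639] tgt [0.4893 0.2232 0.0619] shift mm(cur) [-1.7  0.1  1.2] (tgt axes) [-1.7  0.1  1.2] rot [ 0.01 -0.3   0.03] | 5.72 [ 0.14  0.79  2.28  2.89  0.64 -1.55] F [ 0.  -0.3  0.5] w 0.0451
```

View pics/g1.png

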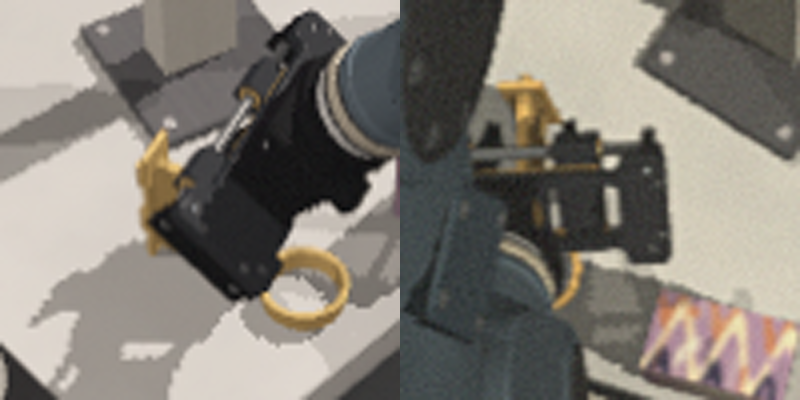

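```bash
python3 -m pendant '[[[0,0,0,0,0,0,0],[0,0,0,0,0,0,0],[0,0,0,0,0,0,0],[0,0,0,0,0,0,0],[0,0,0,0,0,0,0]]]' 45
python3 - <<'E'
from h import *
p,R=tool(br0,[-.038,0,.068],40)
delta(p,R)
from rig import get_obs
o=get_obs();R=Ro.from_quat(o["tool_rot"]).as_matrix();print(o["grip_force"])
yaw=np.arctan2(R[0,0]*1,1) if 0 else np.arctan2(-R[0,1]*-1,-R[1,1])
print('yaw',yaw,'tilt',np.degrees(np.arcsin(R[2,0])), 'roll',R[2,1])
print('up5cm rows: ',.06*R[2])
rel=Ro.from_euler('z',-br0[2]).as_matrix()@(o["position"]-[br0[0],br0[1],0]);print('rel',rel)
E
```

```text
time: 6.45
position: [0.4897, 0.2235, 0.0634]
tool_rot: [0.923, 0.172, 0.338, -0.063]
ft_force: [-0.4, 0.0, -2.1]
grip_width: 0.0077
grip_force: 45.0
pos [0.4897 0.2235 0.0634] tgt [0.4893 0.2232 0.0619] shift mm(cur) [-1.3  0.1  0.9] (tgt axes) [-1.3  0.1  0.9] rot [ 0.   -0.25  0.04] | 6.45 [ 0.14  0.79  2.28  2.89  0.64 -1.55] F [-0.4  0.  -2.1] w 0.0077
44.967651846818626
yaw 0.36750090080636166 tilt 40.25339896558961 roll 0.0004298461669866027
up5cm rows:  [ 3.87701554e-02  2.57907700e-05 -4.57916410e-02]
rel [-0.03241105  0.00014998  0.06343265]
```

```bash
python3 -m pendant '[[[0.009,0,-0.011,0,0,0,0],[0.018,0,-0.021,0,0,0,0],[0.018,0,-0.021,0,0,0,0],[0.018,0,-0.021,0,0,0,0],[0.018,0,-0.021,0,0,0,0]]]' 
python3 -m pendant '[[[0.009,0,-0.011,0,0,0,0],[0,0,0,-4.6,0,5.4,0],[0,0,0,-4.6,0,5.4,0],[0,0,0,-4.6,0,5.4,0],[0,0,0,-4.6,0,5.4,0]]]'
cat >>h.py <<'E'
rel=np.array([-.0324,.0001,.0634])
def brk(x,z,y=0,tilt=40.25):
    p=stand;_,R=tool(p,[0,0,0],tilt)
    return pose(p,rel+[x,y,z]),R
E
python3 - <<'E'
from h import *
delta(*brk(-.06,.141))
E
```

```text
time: 7.08
position: [0.4892, 0.2232, 0.1888]
tool_rot: [0.923, 0.171, 0.338, -0.062]
ft_force: [-0.6, 0.5, -2.1]
grip_width: 0.0075
grip_force: 45.0
time: 7.7
position: [0.4999, 0.2235, 0.2094]
tool_rot: [0.928, 0.085, 0.36, -0.03]
ft_force: [0.1, 0.1, -1.6]
grip_width: 0.0074
grip_force: 45.0
pos [0.4999 0.2235 0.2094] tgt [0.5296 0.1287 0.2044] shift mm(cur) [ 5.2 98.6 12.2] (tgt axes) [36.8 84.3 37.7] rot [-16.22  -2.17  18.89] | 7.7 [ 0.24  0.39  2.18  3.4   0.17 -1.78] F [ 0.1  0.1 -1.6] w 0.0074
```

```bash
python3 -m pendant '[[[0,0,0,-3.3,-0.4,3.8,0],[0,0,0,-3.3,-0.4,3.8,0],[0,0,0,-3.3,-0.4,3.8,0],[0,0,0,-3.3,-0.4,3.8,0],[0,0,0,-3.3,-0.4,3.8,0]]]'
python3 - <<'E'
from h import *
delta(*brk(-.06,.141))
E
```

```text
time: 8.32
position: [0.5034, 0.2202, 0.2071]
tool_rot: [0.93, -0.067, 0.362, 0.023]
ft_force: [-0.5, -0.4, -2.8]
grip_width: 0.0079
grip_force: 45.0
pos [0.5034 0.2202 0.2071] tgt [0.5296 0.1287 0.2044] shift mm(cur) [27.2 86.9 27.8] (tgt axes) [35.1 82.1 33.2] rot [-4.48 -2.21  4.52] | 8.32 [ 0.39  0.43  2.1   4.57  0.35 -2.58] F [-0.5 -0.4 -2.8] w 0.0079
```

```bash
python3 -m pendant '[[[0.0054,0.0174,0.0056,0,0,0,0],[0.0054,0.0174,0.0056,0,0,0,0],[0.0054,0.0174,0.0056,0,0,0,0],[0.0054,0.0174,0.0056,0,0,0,0],[0.0054,0.0174,0.0056,0,0,0,0]]]'
python3 -m pendant '[[[0,0,0,-0.9,-0.4,0.9,0],[0,0,0,-0.9,-0.4,0.9,0],[0,0,0,-0.9,-0.4,0.9,0],[0,0,0,-0.9,-0.4,0.9,0],[0,0,0,-0.9,-0.5,0.9,0]]]'
python3 - <<'E'
from h import *
delta(*brk(-.06,.141))
E
```

```text
time: 8.95
position: [0.529, 0.128, 0.2032]
tool_rot: [0.93, -0.067, 0.36, 0.022]
ft_force: [0.7, 0.1, -2.4]
grip_width: 0.0076
grip_force: 45.0
time: 9.57
position: [0.5288, 0.1281, 0.2025]
tool_rot: [0.931, -0.118, 0.342, 0.043]
ft_force: [-4.0, -2.5, -6.3]
grip_width: 0.0078
grip_force: 44.9
pos [0.5288 0.1281 0.2025] tgt [0.5296 0.1287 0.2044] shift mm(cur) [ 1.7 -0.8 -1. ] (tgt axes) [ 1.7 -0.8 -1. ] rot [-0.05 -0.07  0.09] | 9.57 [ 0.18  0.41  2.11  4.57  0.28 -2.66] F [-4.  -2.5 -6.3] w 0.0078
```

```bash
python3 - <<'E'
from h import *
from rig import camera
delta(*brk(-.06,.141))
out=[]
for n,x,y in(("side",240,150),("top",215,110)):
    c=camera(n);pickle.dump(c,open(n+'1.pkl','wb'))
    i=c["img"][:,:,::-1][y:y+150,x:x+100]
    i=cv2.resize(i,(400,600),interpolation=cv2.INTER_CUBIC);out.append(i)
cv2.imwrite('pics/g2.png',np.hstack(out))
E
```

```text
pos [0.5288 0.1281 0.2025] tgt [0.5296 0.1287 0.2044] shift mm(cur) [ 1.7 -0.8 -1. ] (tgt axes) [ 1.7 -0.8 -1. ] rot [-0.05 -0.07  0.09] | 9.57 [ 0.18  0.41  2.11  4.57  0.28 -2.66] F [-4.  -2.5 -6.3] w 0.0078
```

View pics/g2.png

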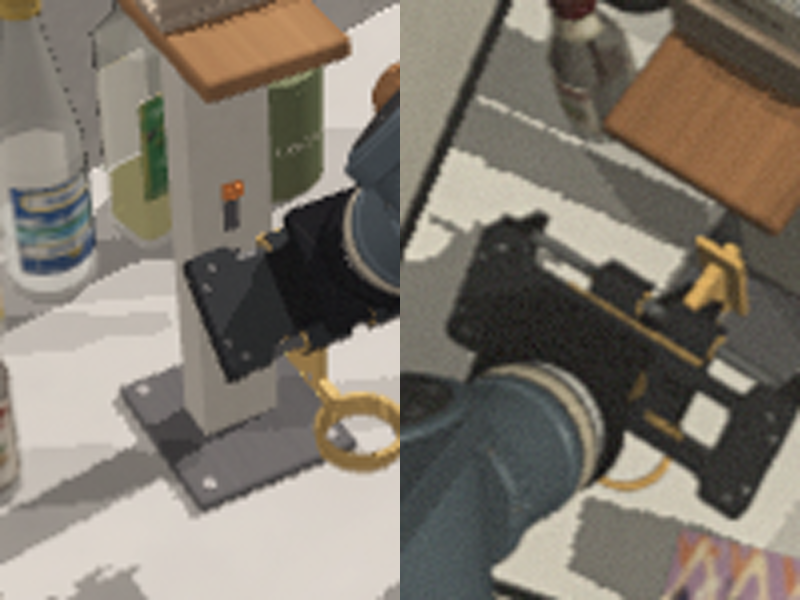

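```bash
cat >kin.py <<'E'
from h import *
D=[([.1666,-.6017,.2327],[-1.48,.5285,1.434,0,1.181,-.1785],[.991,.134,0,-.001]),
([.3851,-.0578,.2636],[-.44,.16,1.94,0,1.04,.86],[.991,.134,0,0]),
([.4247,.2054,.2628],[.09,.13,2.2,.68,.29,.69],[.938,.174,.29,-.07]),
([.4276,.2095,.1833],[.09,.4,2.37,2.55,.37,-1.23],[.922,.176,.335,-.075]),
([.4297,.2003,.1392],[.08,.57,2.42,2.79,.57,-1.49],[.923,.171,.338,-.063]),
([.4898,.2235,.0639],[.14,.79,2.28,2.89,.64,-1.55],[.923,.172,.339,-.063]),
([.4999,.2235,.2094],[.24,.39,2.18,3.4,.17,-1.78],[.928,.085,.36,-.03]),
([.5034,.2202,.2071],[.39,.43,2.1,4.57,.35,-2.58],[.93,-.067,.362,.023]),
([.5288,.1281,.2025],[.18,.41,2.11,4.57,.28,-2.66],[.931,-.118,.342,.043])]
E_=Ro.from_euler
def fk(q,k,s4=1,s6=1,c=0):
    a,h,b,l2,l3,e,d=k
    R1=E_('z',q[0]);R3=R1*E_('y',q[1]+q[2]);R6=R3*E_('z',s4*q[3])*E_('y',q[4])*E_('z',s6*q[5]+c)
    p=R1.apply([a,b,h])+(R1*E_('y',q[1])).apply([0,0,l2])+R3.apply([e,0,l3])+R6.apply([0,0,d])
    return p,R6
def res(k,s4,s6):
    o=[]
    for P,q,Q in D:
        p,R=fk(q,k[:7],s4,s6,k[7]);o+=list((p-P)*5)+list((R.inv()*Ro.from_quat(Q)).as_rotvec())
    return np.array(o)
best=None
for s4 in(1,-1):
  for s6 in(1,-1):
    for c in(0,3.1):
      r=least_squares(res,[0,.2,.1,.45,.45,0,.2,c],args=(s4,s6))
      if best is None or r.cost<best[0]:best=(r.cost,r.x,s4,s6)
_,K,s4,s6=best
F=lambda q:fk(q,K[:7],s4,s6,K[7])
lo=[-3.08,-.75,.22,-1.43,0,-2.85];hi=[3.08,2.2,2.44,4.57,2.65,2.85]
def ik(p,R,q0):
    R=Ro.from_matrix(R)
    def f(q):
        a,b=F(q);return np.r_[(a-p)*5,(b.inv()*R).as_rotvec()]
    r=least_squares(f,np.clip(q0,np.array(lo)+.01,np.array(hi)-.01),bounds=(lo,hi));return r.x,r.cost
E
python3 - <<'E'
from kin import *
print(best, np.abs(res(K,s4,s6)).max())
for flip in(0,1):
 for x,z in((-.06,.141),(0,.141),(0,.125)):
  for tilt in(30,35,40,45):
    p=stand;g,R=tool(stand,[x-.038,0,z+.068],tilt)
    if flip:R=R@np.diag([-1,-1,1])
    s=set()
    for q4 in(-1,0,1,2,3,4):
      for q6 in(-2.5,-1,0,1,2.5):
        q,c=ik(g,R,[.2,.4,2.1,q4,.4,q6])
        if c<2e-6:s.add(tuple(np.round(q,1)+0))
    print(flip,x,z,tilt,list(s)[:4])
E
```

```text
(np.float64(0.0009208567043480413), array([-0.00545212,  0.27834492,  0.11135123,  0.58906199,  0.39709993,
        0.11380856,  0.2967606 ,  1.57286122]), 1, 1) 0.018647374320583943
0 -0.06 0.141 30 [(np.float64(0.1), np.float64(0.4), np.float64(2.0), np.float64(-0.6), np.float64(0.3), np.float64(2.5))]
0 -0.06 0.141 35 []
0 -0.06 0.141 40 []
0 -0.06 0.141 45 [(np.float64(0.2), np.float64(0.4), np.float64(2.2), np.float64(4.2), np.float64(0.4), np.float64(-2.3))]
0 0 0.141 30 [(np.float64(0.1), np.float64(0.4), np.float64(1.9), np.float64(-0.5), np.float64(0.4), np.float64(2.3))]
0 0 0.141 35 [(np.float64(0.1), np.float64(0.4), np.float64(1.9), np.float64(-0.9), np.float64(0.3), np.float64(2.7))]
0 0 0.141 40 []
0 0 0.141 45 [(np.float64(0.1), np.float64(0.5), np.float64(2.0), np.float64(4.3), np.float64(0.3), np.float64(-2.4))]
0 0 0.125 30 [(np.float64(0.1), np.float64(0.5), np.float64(1.9), np.float64(-0.6), np.float64(0.3), np.float64(2.4))]
0 0 0.125 35 [(np.float64(0.1), np.float64(0.5), np.float64(2.0), np.float64(-1.0), np.float64(0.2), np.float64(2.8))]
0 0 0.125 40 []
0 0 
[... 655 characters left out ...]
, np.float64(0.4), np.float64(1.9), np.float64(-0.9), np.float64(0.3), np.float64(-0.4))]
1 0 0.141 40 [(np.float64(0.1), np.float64(0.5), np.float64(2.0), np.float64(-1.4), np.float64(0.2), np.float64(0.1))]
1 0 0.141 45 [(np.float64(0.1), np.float64(0.5), np.float64(2.0), np.float64(4.3), np.float64(0.3), np.float64(0.7))]
1 0 0.125 30 [(np.float64(0.1), np.float64(0.5), np.float64(1.9), np.float64(-0.6), np.float64(0.3), np.float64(-0.7))]
1 0 0.125 35 [(np.float64(0.1), np.float64(0.5), np.float64(2.0), np.float64(-1.0), np.float64(0.2), np.float64(-0.3))]
1 0 0.125 40 []
1 0 0.125 45 [(np.float64(0.1), np.float64(0.5), np.float64(2.1), np.float64(4.2), np.float64(0.3), np.float64(0.8))]
```

```bash
python3 - <<'E'
from kin import *
pl=[.515,.235,.2]
_,R=tool(pl,[0,0,0],40.25)
delta(pose(pl,rel+[0,0,.141]),R)
for p,xs in((pl,[(0,0),(0,.1)]),(stand,[(-.06,.141),(0,.141),(0,.125)])):
  for x,z in xs:
   for t in(44,47):
    g,R=tool(p,[x-.038,0,z+.068],t);print(x,z,t,*[np.round(v,6) for v in ik(g,R,[.2,.4,2.1,4,.4,-2.2])])
from rig import get_obs;print(get_obs()["q"])
E
```

```text
pos [0.5291 0.1284 0.2027] tgt [0.4832 0.2287 0.2044] shift mm(cur) [-51.8 -85.7 -46.2] (tgt axes) [ -18.  -107.4  -17.5] rot [ 16.7   -0.11 -19.77] | 9.68 [ 0.18  0.41  2.11  4.57  0.28 -2.66] F [-0.   0.2 -2.1] w 0.0078
0 0 44 [ 0.252679  0.836236  2.302235  3.194443  0.764827 -1.573099] 0.0
0 0 47 [ 0.254487  0.880068  2.327726  3.193021  0.886413 -1.568211] 0.0
0 0.1 44 [ 0.252679  0.525948  2.266603  3.231474  0.419712 -1.617067] 0.0
0 0.1 47 [ 0.254487  0.55813   2.298917  3.219615  0.536355 -1.602783] 0.0
-0.06 0.141 44 [ 0.199309  0.43364   2.14164   4.276732  0.341473 -2.348558] 0.0
-0.06 0.141 47 [ 0.212529  0.455404  2.169018  4.099514  0.412988 -2.158818] 0.0
0 0.141 44 [ 0.135357  0.470377  2.032853  4.390655  0.280954 -2.523505] 0.0
0 0.141 47 [ 0.14545   0.487432  2.060889  4.153189  0.341337 -2.277819] 0.0
0 0.125 44 [ 0.135357  0.505329  2.044536  4.24616   0.298905 -2.372747] 0.0
0 0.125 47 [ 0.14545   0.523851  2.071892  4.048377  0.368607 -2.166062] 0.0
[ 0.18041383  0.4140382   2.11000553  4.5716403   0.2767374  -2.65685444]
```

```bash
python3 -m pendant '[[[-0.0104,-0.0171,-0.0092,0,0,0,0],[-0.0104,-0.0171,-0.0092,0,0,0,0],[-0.0104,-0.0171,-0.0092,0,0,0,0],[-0.0104,-0.0171,-0.0092,0,0,0,0],[-0.0104,-0.0171,-0.0092,0,0,0,0]]]'
python3 -m pendant '[[[0,0,0,3.34,0,-3.95,0],[0,0,0,3.34,0,-3.95,0],[0,0,0,3.34,0,-3.95,0],[0,0,0,3.34,0,-3.95,0],[0,0,0,3.34,0,-3.95,0]]]'
python3 - <<'E'
from h import *
pl=[.515,.235,.2]
_,R=tool(pl,[0,0,0],40.25)
delta(pose(pl,rel+[0,0,.01]),R)
E
```

```text
time: 10.3
position: [0.4775, 0.2173, 0.1857]
tool_rot: [0.927, -0.115, 0.355, 0.035]
ft_force: [1.8, 0.4, -2.2]
grip_width: 0.0075
grip_force: 45.0
time: 10.92
position: [0.479, 0.2168, 0.1865]
tool_rot: [0.93, 0.079, 0.358, -0.033]
ft_force: [0.6, 1.0, -1.5]
grip_width: 0.0075
grip_force: 45.0
pos [0.479  0.2168 0.1865] tgt [0.4832 0.2287 0.0734] shift mm(cur) [-71.4 -10.5  88.1] (tgt axes) [-68.1 -10.8  90.6] rot [ 0.92 -1.9  -1.42] | 10.93 [ 0.24  0.44  2.25  3.29  0.28 -1.66] F [ 0.6  1.  -1.5] w 0.0075
```

```bash
python3 -m pendant '[[[-0.0142,-0.0021,0.0178,0.18,-0.38,-0.28,0],[-0.0142,-0.0021,0.0178,0.18,-0.38,-0.28,0],[-0.0142,-0.0021,0.0178,0.18,-0.38,-0.28,0],[-0.0142,-0.0021,0.0178,0.18,-0.38,-0.28,0],[-0.0142,-0.0021,0.0178,0.18,-0.38,-0.28,0]]]'
python3 - <<'E'
from h import *
pl=[.515,.235,.2]
_,R=tool(pl,[0,0,0],40.25)
delta(pose(pl,rel+[0,0,0]),R)
E
```

```text
time: 11.55
position: [0.4835, 0.2284, 0.0724]
tool_rot: [0.934, 0.092, 0.343, -0.034]
ft_force: [0.3, 0.4, -2.4]
grip_width: 0.0079
grip_force: 45.0
pos [0.4835 0.2284 0.0724] tgt [0.4832 0.2287 0.0634] shift mm(cur) [-6.  -0.3  6.7] (tgt axes) [-6.  -0.3  6.7] rot [ 0.11 -0.05 -0.12] | 11.55 [ 0.25  0.76  2.27  3.21  0.6  -1.58] F [ 0.3  0.4 -2.4] w 0.0079
```

```bash
python3 -m pendant '[[[-0.0014,0,0.0017,0,0,0,0],[-0.0014,0,0.0017,0,0,0,0],[-0.0014,0,0.0017,0,0,0,0],[-0.0014,0,0.0017,0,0,0,0],[-0.0003,0,0.0003,0,0,0,0]]]'
python3 -m pendant '[[[0,0,0,0,0,0,0.1],[0,0,0,0,0,0,0.2],[0,0,0,0,0,0,0.3],[0,0,0,0,0,0,0.4],[0,0,0,0,0,0,0.4]]]'
python3 - <<'E'
from h import *
from rig import get_obs
pl=[.515,.235,.2]
_,R=tool(pl,[0,0,0],47)
p=get_obs()["position"]; p0,_=tool(pl,[-.038,0,.068],47)
delta(p0,R)
E
```

```text
time: 12.18
position: [0.484, 0.2287, 0.0646]
tool_rot: [0.934, 0.093, 0.344, -0.034]
ft_force: [0.1, -0.2, -1.6]
grip_width: 0.0075
grip_force: 45.0
time: 12.8
position: [0.4839, 0.2287, 0.0643]
tool_rot: [0.934, 0.093, 0.344, -0.034]
ft_force: [-0.1, -0.3, 0.1]
grip_width: 0.0333
grip_force: 0.0
pos [0.4839 0.2287 0.0643] tgt [0.4835 0.2286 0.0625] shift mm(cur) [-1.5 -0.   1.1] (tgt axes) [-1.6 -0.   0.9] rot [ 0.1   6.6  -0.02] | 12.8 [ 0.25  0.79  2.27  3.2   0.63 -1.58] F [-0.1 -0.3  0.1] w 0.0333
```

```bash
python3 -m pendant '[[[-0.0004,0,0.0003,0,1.65,0,0.4],[-0.0004,0,0.0003,0,1.65,0,0.4],[-0.0004,0,0.0003,0,1.65,0,0.4],[-0.0004,0,0.0003,0,1.65,0,0.4],[0,0,0,0,0,0,0.2]]]'
python3 -m pendant '[[[0,0,0,0,0,0,0],[0,0,0,0,0,0,0],[0,0,0,0,0,0,0],[0,0,0,0,0,0,0],[0,0,0,0,0,0,0]]]' 50
python3 - <<'E'
from h import *
from rig import get_obs,camera
pl=[.515,.235,.2]
p0,R=tool(pl,[-.038,0,.068],47)
delta(p0,R)
o=get_obs();R=Ro.from_quat(o["tool_rot"]).as_matrix()
print('tilt',np.degrees(np.arcsin(R[2,0])),'rel',Ro.from_euler('z',-pl[2]).as_matrix()@(o["position"]-[pl[0],pl[1],0]))
E
```

```text
time: 13.42
position: [0.483, 0.2285, 0.0615]
tool_rot: [0.913, 0.091, 0.396, -0.039]
ft_force: [-0.0, -0.1, -0.1]
grip_width: 0.0304
grip_force: 0.0
time: 14.05
position: [0.4838, 0.2286, 0.0626]
tool_rot: [0.912, 0.091, 0.397, -0.039]
ft_force: [1.0, -0.6, 1.1]
grip_width: 0.0077
grip_force: 50.0
pos [0.4838 0.2286 0.0626] tgt [0.4835 0.2286 0.0625] shift mm(cur) [-0.3 -0.  -0.2] (tgt axes) [-0.3 -0.  -0.2] rot [ 0.1  -0.06 -0.01] | 14.05 [ 0.26  0.89  2.33  3.2   0.9  -1.57] F [ 1.  -0.6  1.1] w 0.0077
tilt 47.05560368461499 rel [-3.18446726e-02 -3.24299838e-05  6.26060387e-02]
```

```bash
python3 -m pendant '[[[0.0105,0,-0.0096,0,0,0,0],[0.023,0,-0.0215,0,0,0,0],[0.023,0,-0.0215,0,0,0,0],[0.023,0,-0.0215,0,0,0,0],[0.023,0,-0.0215,0,0,0,0]]]'
python3 -m pendant '[[[0,0,0,-3.8,0,3.54,0],[0,0,0,-3.8,0,3.54,0],[0,0,0,-3.8,0,3.54,0],[0,0,0,-3.8,0,3.54,0],[0,0,0,-3.8,0,3.54,0]]]'
sed -i 's/^rel=.*/rel=np.array([-.0326,0,.0626])/; s/tilt=40.25/tilt=47.05/' h.py
python3 - <<'E'
from h import *
delta(*brk(-.05,.141))
E
```

```text
time: 14.68
position: [0.4821, 0.2284, 0.2024]
tool_rot: [0.913, 0.091, 0.395, -0.039]
ft_force: [0.4, 0.5, -1.9]
grip_width: 0.0074
grip_force: 50.0
time: 15.3
position: [0.4827, 0.2285, 0.2018]
tool_rot: [0.911, -0.111, 0.395, 0.049]
ft_force: [0.5, -0.8, -1.7]
grip_width: 0.0077
grip_force: 50.0
pos [0.4827 0.2285 0.2018] tgt [0.539  0.1262 0.2036] shift mm(cur) [55.4 85.7 56.8] (tgt axes) [55.9 84.9 57.4] rot [-0.34  0.12  0.46] | 15.3 [ 0.51  0.48  2.12  4.52  0.54 -2.35] F [ 0.5 -0.8 -1.7] w 0.0077
```

```bash
python3 -m pendant '[[[0.0111,0.0171,0.0114,-0.07,0.02,0.09,0],[0.0111,0.0171,0.0114,-0.07,0.02,0.09,0],[0.0111,0.0171,0.0114,-0.07,0.02,0.09,0],[0.0111,0.0171,0.0114,-0.07,0.02,0.09,0],[0.0111,0.0171,0.0114,-0.07,0.02,0.09,0]]]'
python3 -m pendant '[[[0,0,0,0,0,0,0],[0,0,0,0,0,0,0],[0,0,0,0,0,0,0],[0,0,0,0,0,0,0],[0,0,0,0,0,0,0]]]'
python3 - <<'E'
from h import *
from rig import camera
delta(*brk(-.05,.141))
out=[]
for n,x,y in(("side",265,185),("top",265,150)):
    c=camera(n);pickle.dump(c,open(n+'1.pkl','wb'))
    i=c["img"][:,:,::-1][y:y+100,x:x+66]
    i=cv2.resize(i,(396,600),interpolation=cv2.INTER_CUBIC);out.append(i)
cv2.imwrite('pics/g3.png',np.hstack(out))
b=stand+[0.141];b[:2]=pose(stand,[-.05,0,0])[:2]
P=np.array([[0,15,98],[0,-15,98],[-5,15,98],[-5,-15,98],[-60,4,84],[-110,0,16],[11,4,76],[11,-4,76],[11,4,54]])/1e3
for n,x,y in(("side",265,185),("top",265,150)):print(n,np.round((proj(n,pose(b,P))-[x,y])*6).astype(int).tolist())
E
```

```text
time: 15.92
position: [0.5396, 0.1258, 0.2036]
tool_rot: [0.91, -0.114, 0.396, 0.05]
ft_force: [0.2, 0.4, -2.1]
grip_width: 0.0082
grip_force: 50.0
time: 16.55
position: [0.5403, 0.127, 0.2047]
tool_rot: [0.909, -0.114, 0.397, 0.049]
ft_force: [0.3, 0.2, -1.9]
grip_width: 0.0076
grip_force: 50.0
pos [0.5403 0.127  0.2047] tgt [0.539  0.1262 0.2036] shift mm(cur) [-1.5  1.1 -0. ] (tgt axes) [-1.5  1.1 -0. ] rot [-0.18 -0.15  0.11] | 16.55 [ 0.2   0.46  2.15  4.09  0.4  -2.16] F [ 0.3  0.2 -1.9] w 0.0076
side [[218, 129], [279, 107], [223, 135], [285, 113], [308, 225], [376, 410], [230, 146], [246, 140], [231, 184]]
top [[157, 89], [224, 131], [149, 100], [216, 142], [93, 244], [44, 398], [200, 101], [217, 112], [202, 120]]
```

View pics/g3.png

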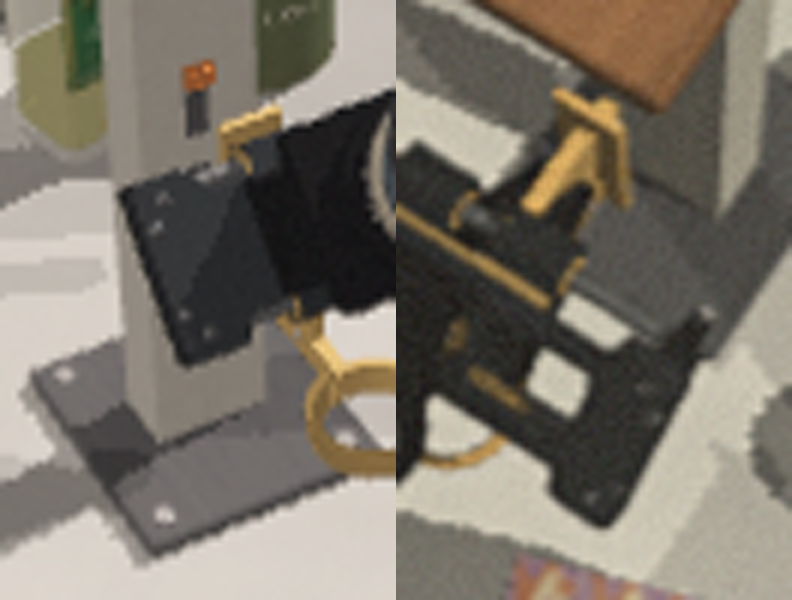

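```bash
python3 -m pendant '[[[0.0035,0.0011,0.0051,-0.18,-0.15,0.11,0],[0.0048,0,0.0051,0,0,0,0],[0.0048,0,0.0051,0,0,0,0],[0.0048,0,0.0051,0,0,0,0],[0.004,0,0.0046,0,0,0,0]]]'
python3 -m pendant '[[[0,0,0,0,0,0,0],[0,0,0,0,0,0,0],[0,0,0,0,0,0,0],[0,0,0,0,0,0,0],[0,0,0,0,0,0,0]]]'
python3 - <<'E'
from h import *
delta(*brk(-.0135,.141))
E
```

```text
time: 17.27
position: [0.573, 0.1168, 0.2038]
tool_rot: [0.909, -0.116, 0.396, 0.051]
ft_force: [-0.5, 1.1, -1.8]
grip_width: 0.008
grip_force: 50.0
time: 17.9
position: [0.5723, 0.1172, 0.2037]
tool_rot: [0.909, -0.116, 0.396, 0.051]
ft_force: [0.3, -0.3, -2.1]
grip_width: 0.0076
grip_force: 50.0
pos [0.5723 0.1172 0.2037] tgt [0.5744 0.117  0.2036] shift mm(cur) [ 1.3 -0.4  1.6] (tgt axes) [ 1.3 -0.4  1.6] rot [ 0.03 -0.01 -0.02] | 17.9 [ 0.16  0.48  2.09  4.12  0.36 -2.23] F [ 0.3 -0.3 -2.1] w 0.0076
```

```bash
python3 -m pendant '[[[0.0011,0,0.0012,0,0,0,0],[0.0011,0,0.0012,0,0,0,0],[0.0011,0,0.0012,0,0,0,0],[0.0011,0,0.0012,0,0,0,0],[0.0011,0,0.0012,0,0,0,0]]]'
python3 - <<'E'
from h import *
delta(*brk(-.0075,.141))
E
```

```text
time: 18.52
position: [0.5804, 0.115, 0.2036]
tool_rot: [0.909, -0.116, 0.396, 0.051]
ft_force: [-1.3, -0.2, -1.8]
grip_width: 0.0079
grip_force: 50.0
pos [0.5804 0.115  0.2036] tgt [0.5802 0.1155 0.2036] shift mm(cur) [-0.2 -0.5 -0.2] (tgt axes) [-0.2 -0.5 -0.2] rot [ 0.04 -0.   -0.03] | 18.52 [ 0.15  0.48  2.08  4.13  0.35 -2.25] F [-1.3 -0.2 -1.8] w 0.0079
```

```bash
python3 -m pendant '[[[0.0007,0,0.0007,0,0,0,0],[0.0007,0,0.0007,0,0,0,0],[0.0007,0,0.0007,0,0,0,0],[0.0007,0,0.0007,0,0,0,0],[0.0007,0,0.0007,0,0,0,0]]]'
python3 - <<'E'
from h import *
delta(*brk(-.0025,.141))
E
```

```text
time: 19.15
position: [0.5848, 0.1139, 0.2036]
tool_rot: [0.91, -0.116, 0.396, 0.051]
ft_force: [-3.3, 1.4, -1.7]
grip_width: 0.0076
grip_force: 50.0
pos [0.5848 0.1139 0.2036] tgt [0.585  0.1143 0.2036] shift mm(cur) [ 0.1 -0.5  0.1] (tgt axes) [ 0.1 -0.5  0.1] rot [ 0.03  0.03 -0.02] | 19.15 [ 0.15  0.49  2.07  4.14  0.35 -2.26] F [-3.3  1.4 -1.7] w 0.0076
```

Rising gently as the catch goes in; continue to face contact.

```bash
python3 -m pendant '[[[0.0007,0,0.0007,0,0,0,0],[0.0007,0,0.0007,0,0,0,0],[0.0004,0,0.0004,0,0,0,0],[0,0,0,0,0,0,0],[0,0,0,0,0,0,0]]]'
python3 - <<'E'
from h import *
delta(*brk(0,.141))
E
python3 -m pendant '[[[0.0007,0,0.0007,0,0,0,0],[0.0004,0,0.0004,0,0,0,0],[0,0,0,0,0,0,0],[0,0,0,0,0,0,0],[0,0,0,0,0,0,0]]]'
python3 - <<'E'
from h import *
delta(*brk(0,.141))
E
```

```text
time: 19.77
position: [0.586, 0.1135, 0.2036]
tool_rot: [0.91, -0.116, 0.395, 0.05]
ft_force: [-8.6, 1.5, 2.5]
grip_width: 0.0077
grip_force: 50.0
pos [0.586  0.1135 0.2036] tgt [0.5874 0.1137 0.2036] shift mm(cur) [ 0.9 -0.5  1. ] (tgt axes) [ 0.9 -0.5  1. ] rot [0.01 0.1  0.02] | 19.77 [ 0.15  0.49  2.07  4.14  0.34 -2.27] F [-8.6  1.5  2.5] w 0.0077
time: 20.4
position: [0.586, 0.1134, 0.2036]
tool_rot: [0.91, -0.115, 0.395, 0.05]
ft_force: [-14.9, 2.5, 7.6]
grip_width: 0.0077
grip_force: 50.0
pos [0.586  0.1134 0.2036] tgt [0.5874 0.1137 0.2036] shift mm(cur) [ 1.  -0.6  1. ] (tgt axes) [ 1.  -0.6  1. ] rot [-0.01  0.18  0.06] | 20.4 [ 0.14  0.49  2.07  4.15  0.34 -2.27] F [-14.9   2.5   7.6] w 0.0077
```

```bash
python3 -m pendant '[[[-0.0018,0,0.001,0,0,0,0],[-0.0015,0,0.0014,0,0,0,0],[-0.0015,0,0.0014,0,0,0,0],[-0.0015,0,0.0014,0,0,0,0],[-0.0015,0,0.0014,0,0,0,0]]]'
python3 - <<'E'
from h import *
delta(*brk(0,.125))
E
```

```text
time: 21.02
position: [0.586, 0.1136, 0.1935]
tool_rot: [0.91, -0.115, 0.395, 0.05]
ft_force: [-13.2, 4.0, 6.6]
grip_width: 0.0078
grip_force: 50.0
pos [0.586  0.1136 0.1935] tgt [0.5874 0.1137 0.1876] shift mm(cur) [-3.4 -0.4  5. ] (tgt axes) [-3.4 -0.4  5. ] rot [-0.02  0.14  0.07] | 21.02 [ 0.14  0.51  2.07  4.08  0.36 -2.19] F [-13.2   4.    6.6] w 0.0078
```

Sliding down nicely; 6 mm to go.

```bash
python3 -m pendant '[[[-0.0011,0,0.001,0,0,0,0],[-0.0011,0,0.001,0,0,0,0],[-0.0011,0,0.001,0,0,0,0],[-0.0008,0,0.0006,0,0,0,0],[0,0,0,0,0,0,0]]]'
python3 - <<'E'
from h import *
delta(*brk(0,.125))
E
python3 -m pendant '[[[-0.0007,0,0.0007,0,0,0,0],[-0.0007,0,0.0007,0,0,0,0],[-0.0007,0,0.0007,0,0,0,0],[0,0,0,0,0,0,0],[0,0,0,0,0,0,0]]]'
python3 - <<'E'
from h import *
delta(*brk(0,.125))
E
```

```text
time: 21.65
position: [0.586, 0.1136, 0.1879]
tool_rot: [0.91, -0.115, 0.395, 0.05]
ft_force: [-11.9, 2.8, 5.4]
grip_width: 0.0079
grip_force: 50.0
pos [0.586  0.1136 0.1879] tgt [0.5874 0.1137 0.1876] shift mm(cur) [ 0.7 -0.4  1.2] (tgt axes) [ 0.7 -0.4  1.2] rot [-0.02  0.16  0.07] | 21.65 [ 0.14  0.52  2.08  4.04  0.37 -2.16] F [-11.9   2.8   5.4] w 0.0079
time: 22.28
position: [0.586, 0.1136, 0.1875]
tool_rot: [0.909, -0.115, 0.397, 0.051]
ft_force: [-20.3, 5.0, 20.3]
grip_width: 0.0075
grip_force: 50.0
pos [0.586  0.1136 0.1875] tgt [0.5874 0.1137 0.1876] shift mm(cur) [ 1.  -0.4  0.9] (tgt axes) [ 1.  -0.4  0.9] rot [-0.02 -0.12  0.08] | 22.27 [ 0.15  0.53  2.08  4.02  0.38 -2.14] F [-20.3   5.   20.3] w 0.0075
```

```bash
python3 -m pendant '[[[0.0004,0,-0.0014,0,0,0,0],[0,0,0,0,0,0,0.2],[0,0,0,0,0,0,0.4],[0,0,0,0,0,0,0.5],[0,0,0,0,0,0,0.5]]]'
python3 -m pendant '[[[0,0,-0.01,0,0,0,0.5],[0,0,-0.03,0,0,0,0.5],[0,0,-0.03,0,0,0,0.5],[0,0,-0.03,0,0,0,0.5],[0,0,-0.03,0,0,0,0.5]]]'
python3 - <<'E'
from h import *
from rig import camera
delta(*brk(0,.125))
out=[]
for n,x,y in(("side",270,170),("top",260,130)):
    c=camera(n);pickle.dump(c,open(n+'1.pkl','wb'))
    i=c["img"][:,:,::-1][y:y+110,x:x+73]
    i=cv2.resize(i,(398,600),interpolation=cv2.INTER_CUBIC);out.append(i)
cv2.imwrite('pics/g4.png',np.hstack(out))
s=list(stand)
b=[s[0],s[1],s[2],.125];P=np.array([[0,15,98],[0,-15,98],[-5,15,98],[-60,0,84],[-110,0,16],[0,0,105]])/1e3
for n,x,y in(("side",270,170),("top",260,130)):print(n,np.round((proj(n,pose(b,P))-[x,y])*5.45).astype(int).tolist())
E
```

```text
time: 22.9
position: [0.5883, 0.1129, 0.1866]
tool_rot: [0.909, -0.116, 0.396, 0.051]
ft_force: [-0.5, -1.0, -0.0]
grip_width: 0.0389
grip_force: 0.0
time: 23.52
position: [0.4942, 0.1351, 0.2719]
tool_rot: [0.908, -0.114, 0.4, 0.049]
ft_force: [-0.5, -0.8, 0.2]
grip_width: 0.0437
grip_force: 0.0
pos [0.4942 0.1351 0.2719] tgt [0.5874 0.1137 0.1876] shift mm(cur) [  2.4  -2.  127.5] (tgt axes) [  3.5  -2.5 127.5] rot [-0.24 -0.48  0.13] | 23.52 [ 0.25  0.26  2.17  4.57  0.37 -2.64] F [-0.5 -0.8  0.2] w 0.0437
side [[124, 167], [178, 148], [129, 173], [210, 248], [262, 414], [151, 147]]
top [[238, 110], [297, 147], [231, 119], [190, 251], [135, 387], [267, 122]]
```

View pics/g4.png

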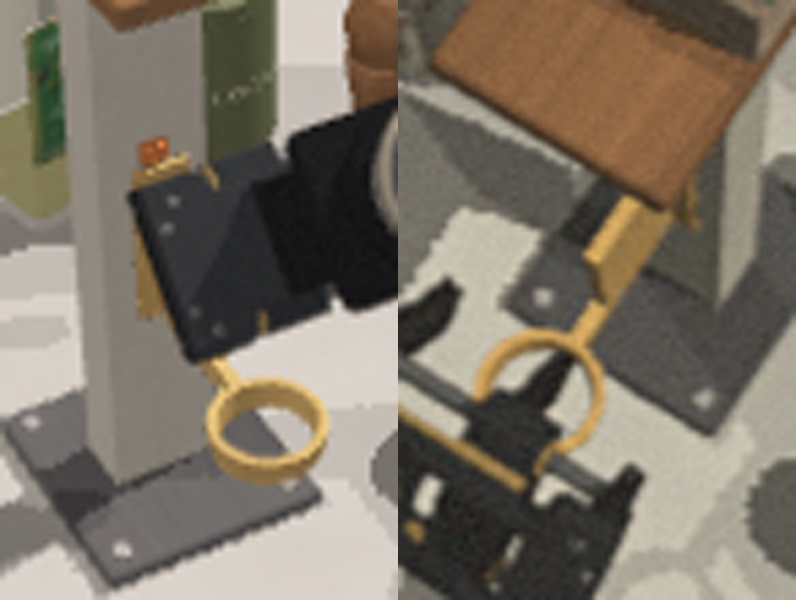

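```bash
cat >>h.py <<'E'
def tp(x,y,z,yaw,tilt):  # TCP given grasp point world
    return tool([x,y,yaw],[0,0,z],tilt)
E
python3 - <<'E'
from kin import *
print('ring rob',pose(stand,[-.1114,-.0004,.141]))
tri((270+267/5.45,170+418/5.45),(260+143.5/5.45,130+391/5.45))
q=[.25,.26,2.17,4.57,.37,-2.64]
from rig import get_obs
P=get_obs()["position"]
for yaw,t in((-.1,47),(.1,47),(.3,47),(.5,47),(.55,40),(.55,32),(.55,25),(.3,25),(0,25),(-.2,25)):
    q,c=ik(P,tool([0,0,yaw],[0,0,0],t)[1],q);print(yaw,t,np.round(q,2),round(c,6))
for y in(.09,0,-.093):
  for z in(.2,.12,.07):
    q,c=ik(*tp(.514,y,z,-.2,25),q);print(y,z,np.round(q,2),round(c,6))
for z in(.25,.167):
    q,c=ik(*tp(*pose(stand,[-.1114,0,z]),-.2,25),q);print(np.round(q,2),round(c,6))
E
```

```text
ring rob [0.5110462  0.13299722 0.141     ]
tri [0.5131 0.1294 0.1353] [-0. -0.  0.  0.]
-0.1 47 [ 0.16  0.23  2.21  4.21  0.21 -2.45] 0.0
0.1 47 [ 0.01  0.21  2.25  2.69  0.15 -1.19] 0.0
0.3 47 [-0.14  0.2   2.26  1.85  0.33 -0.61] 0.0
0.5 47 [-0.27  0.21  2.24  1.52  0.54 -0.53] 0.0
0.55 40 [-0.23  0.19  2.15  1.09  0.54 -0.11] 0.0
0.55 32 [-0.17  0.18  2.05  0.69  0.58  0.33] 0.0
0.55 25 [-0.11  0.2   1.96  0.43  0.67  0.61] 0.0
0.3 25 [-0.04  0.19  1.98  0.26  0.58  1.05] 0.0
0 25 [ 0.06  0.19  1.97 -0.05  0.55  1.67] 0.0
-0.2 25 [ 0.13  0.21  1.94 -0.25  0.59  2.08] 0.0
0.09 0.2 [ 0.01  0.37  2.02 -0.26  0.34  2.01] 0.0
0.09 0.12 [ 0.01  0.54  2.08 -0.78  0.12  2.53] 0.0
0.09 0.07 [-0.    0.65  2.07 -1.1   0.08  2.85] 0.001154
0 0.2 [-0.22  0.35  2.05  0.03  0.3   1.51] 0.0
0 0.12 [-0.22  0.53  2.12  0.2   0.05  1.35] 0.0
0 0.07 [-0.22  0.66  2.15  3.04  0.1  -1.49] 0.0
-0.093 0.2 [-0.45  0.35  2.04  0.33  0.34  1.03] 0.0
-0.093 0.12 [-0.45  0.54  2.11  0.97  0.13  0.37] 0.0
-0.093 0.07 [-0.45  0.66  2.13  2.18  0.13 -0.85] 0.0
[ 0.12  0.29  1.94 -0.27  0.52  2.09] 0.0
[ 0.12  0.45  2.02 -0.48  0.29  2.32] 0.0
```

```bash
python3 - <<'E'
from kin import *
for t in(8,12):
 for yaw in(-.2,-.45):
  q=[-.45,.35,2.04,.2,.4,1.1]
  for z in(.2,.12,.07):
    q,c=ik(*tp(.514,-.093,z,yaw,t),q);print(t,yaw,z,np.round(q,2),round(c,6))
  for z in(.25,.167):
    q,c=ik(*tp(*pose(stand,[-.1114,0,z]),yaw,t),q);print('pl',np.round(q,2),round(c,6))
E
```

```text
8 -0.2 0.2 [-0.41  0.4   1.83  0.04  0.77  1.33] 0.0
8 -0.2 0.12 [-0.41  0.54  1.89  0.05  0.57  1.31] 0.0
8 -0.2 0.07 [-0.41  0.64  1.92  0.07  0.44  1.3 ] 0.0
pl [ 0.06  0.34  1.75 -0.05  0.91  1.86] 0.0
pl [ 0.06  0.47  1.84 -0.06  0.7   1.87] 0.0
8 -0.45 0.2 [-0.39  0.41  1.83 -0.01  0.77  1.64] 0.0
8 -0.45 0.12 [-0.39  0.55  1.89 -0.02  0.57  1.64] 0.0
8 -0.45 0.07 [-0.39  0.64  1.92 -0.02  0.44  1.65] 0.0
pl [ 0.08  0.35  1.74 -0.09  0.93  2.15] 0.0
pl [ 0.08  0.48  1.82 -0.11  0.73  2.18] 0.0
12 -0.2 0.2 [-0.42  0.39  1.88  0.07  0.67  1.3 ] 0.0
12 -0.2 0.12 [-0.42  0.53  1.95  0.1   0.46  1.26] 0.0
12 -0.2 0.07 [-0.42  0.64  1.97  0.14  0.33  1.22] 0.0
pl [ 0.07  0.32  1.79 -0.08  0.82  1.89] 0.0
pl [ 0.07  0.46  1.88 -0.1   0.6   1.92] 0.0
12 -0.45 0.2 [-0.39  0.39  1.87 -0.02  0.67  1.65] 0.0
12 -0.45 0.12 [-0.39  0.54  1.94 -0.03  0.46  1.66] 0.0
12 -0.45 0.07 [-0.39  0.64  1.97 -0.04  0.33  1.67] 0.0
pl [ 0.1   0.34  1.77 -0.15  0.86  2.21] 0.0
pl [ 0.1   0.47  1.86 -0.18  0.65  2.26] 0.0
```

```bash
python3 -m pendant '[[[0,0,0,3.15,0,-2.93,1],[0,0,0,3.15,0,-2.93,1],[0,0,0,3.15,0,-2.93,1],[0,0,0,3.15,0,-2.93,1],[0,0,0,3.15,0,-2.93,1]]]'
python3 -m pendant '[[[0,0,0,3.15,0,-2.93,1],[0,0,0,3.15,0,-2.93,1],[0,0,0,3.15,0,-2.93,1],[0,0,0,3.15,0,-2.93,1],[0,0,0,3.15,0,-2.93,1]]]'
python3 - <<'E'
from h import *
delta([.47,.12,.28],tool([0,0,.5],[0,0,0],12)[1])
E
```

```text
time: 24.25
position: [0.4995, 0.1349, 0.2736]
tool_rot: [0.912, 0.01, 0.409, -0.007]
ft_force: [-0.2, 0.5, 0.7]
grip_width: 0.0835
grip_force: 0.0
time: 24.88
position: [0.5035, 0.1338, 0.2772]
tool_rot: [0.899, 0.138, 0.412, -0.058]
ft_force: [-0.4, -0.4, 0.5]
grip_width: 0.087
grip_force: 0.0
pos [0.5035 0.1338 0.2772] tgt [0.47 0.12 0.28] shift mm(cur) [-21.5   3.3 -29.1] (tgt axes) [-34.7  -4.  -10.2] rot [  6.42 -36.99  -9.7 ] | 24.88 [-0.15  0.22  2.26  1.98  0.36 -0.74] F [-0.4 -0.4  0.5] w 0.087
```

```bash
python3 -m pendant '[[[-0.01,0.001,-0.015,0,0,0,1],[-0.01,0.001,-0.015,0,0,0,1],[0,0,0,1.3,-7.4,-1.9,1],[0,0,0,1.3,-7.4,-1.9,1],[0,0,0,1.3,-7.4,-1.9,1]]]'
python3 -m pendant '[[[0,0,0,1.3,-7.4,-1.9,1],[0,0,0,1.3,-7.4,-1.9,1],[0,0,0,0,0,0,1],[0,0,0,0,0,0,1],[0,0,0,0,0,0,1]]]'
python3 - <<'E'
from h import *
delta([.45,.05,.25],tool([0,0,-.2],[0,0,0],12)[1])
E
```

```text
time: 25.5
position: [0.4669, 0.1394, 0.2813]
tool_rot: [0.922, 0.179, 0.334, -0.078]
ft_force: [-0.6, 0.4, -0.3]
grip_width: 0.0871
grip_force: 0.0
time: 26.12
position: [0.4673, 0.1445, 0.281]
tool_rot: [0.942, 0.22, 0.242, -0.075]
ft_force: [-0.1, -1.0, 0.3]
grip_width: 0.0868
grip_force: 0.0
pos [0.4673 0.1445 0.281 ] tgt [0.45 0.05 0.25] shift mm(cur) [-64.5  77.5  -3.6] (tgt axes) [-4.7 96.  30.7] rot [-15.31 -15.95  35.29] | 26.12 [-0.12  0.13  2.05  0.54  0.61  0.6 ] F [-0.1 -1.   0.3] w 0.0868
```

```bash
python3 -m pendant '[[[0,0,0,-3.06,-3.19,7.06,1],[0,0,0,-3.06,-3.19,7.06,1],[0,0,0,-3.06,-3.19,7.06,1],[0,0,0,-3.06,-3.19,7.06,1],[0,0,0,-3.06,-3.19,7.06,1]]]'
python3 - <<'E'
from h import *
delta([.44,.03,.25],tool([0,0,-.2],[0,0,0],12)[1])
E
```

```text
time: 26.75
position: [0.4669, 0.145, 0.2807]
tool_rot: [0.991, -0.078, 0.111, 0.004]
ft_force: [0.2, 1.0, -0.8]
grip_width: 0.087
grip_force: 0.0
pos [0.4669 0.145  0.2807] tgt [0.44 0.03 0.25] shift mm(cur) [-15.  118.1  27. ] (tgt axes) [ -9.8 118.   29.3] rot [-1.04 -0.73  2.3 ] | 26.75 [ 0.1   0.21  1.84 -0.06  0.88  1.86] F [ 0.2  1.  -0.8] w 0.087
```

```bash
python3 -m pendant '[[[-0.003,0.0236,0.0054,-0.2,-0.15,0.46,1],[-0.003,0.0236,0.0054,-0.2,-0.15,0.46,1],[-0.003,0.0236,0.0054,-0.2,-0.15,0.46,1],[-0.003,0.0236,0.0054,-0.2,-0.15,0.46,1],[-0.003,0.0236,0.0054,-0.2,-0.15,0.46,1]]]'
python3 - <<'E'
from h import *
delta(*tp(*tum,.18,-.2,12))
E
```

```text
time: 27.38
position: [0.4385, 0.0298, 0.2503]
tool_rot: [0.99, -0.097, 0.105, 0.009]
ft_force: [0.1, -0.3, 0.2]
grip_width: 0.0867
grip_force: 0.0
pos [0.4385 0.0298 0.2503] tgt [ 0.5159 -0.0932  0.1722] shift mm(cur) [ 81.4 105.8  97.1] (tgt axes) [ 81.9 105.2  97.3] rot [-0.17 -0.09  0.19] | 27.38 [-0.19  0.18  1.99  0.    0.76  1.58] F [ 0.1 -0.3  0.2] w 0.0867
```

```bash
python3 -m pendant '[[[0.0163,0.0211,0.0194,0,0,0.04,1],[0.0163,0.0211,0.0194,0,0,0.04,1],[0.0163,0.0211,0.0194,0,0,0.04,1],[0.0163,0.0211,0.0194,0,0,0.04,1],[0.0163,0.0211,0.0194,0,0,0.04,1]]]'
python3 -m pendant '[[[0,0,0,0,0,0,1],[0,0,0,0,0,0,1],[0,0,0,0,0,0,1],[0,0,0,0,0,0,1],[0,0,0,0,0,0,1]]]'
python3 - <<'E'
from h import *
delta(*tp(*tum,.18,-.2,12))
delta(*tp(*tum,.07,-.2,12))
E
```

```text
time: 28.0
position: [0.5168, -0.0934, 0.1723]
tool_rot: [0.989, -0.099, 0.105, 0.009]
ft_force: [0.5, 0.1, 0.8]
grip_width: 0.0874
grip_force: 0.0
time: 28.62
position: [0.5172, -0.0926, 0.1738]
tool_rot: [0.989, -0.098, 0.106, 0.01]
ft_force: [-0.1, -0.5, -0.3]
grip_width: 0.0869
grip_force: 0.0
pos [ 0.5172 -0.0926  0.1738] tgt [ 0.5159 -0.0932  0.1722] shift mm(cur) [-1.5  0.9  1.4] (tgt axes) [-1.5  0.9  1.4] rot [-0.07 -0.21  0.08] | 28.62 [-0.42  0.42  1.9   0.08  0.62  1.29] F [-0.1 -0.5 -0.3] w 0.0869
pos [ 0.5172 -0.0926  0.1738] tgt [ 0.5159 -0.0932  0.0622] shift mm(cur) [-24.8   1.  108.9] (tgt axes) [-24.3   0.9 109. ] rot [-0.07 -0.21  0.08] | 28.62 [-0.42  0.42  1.9   0.08  0.62  1.29] F [-0.1 -0.5 -0.3] w 0.0869
```

```bash
python3 -m pendant '[[[-0.005,0.0004,0.0218,0,0,0,1],[-0.005,0.0004,0.0218,0,0,0,1],[-0.005,0,0.0218,0,0,0,1],[-0.005,0,0.0218,0,0,0,1],[-0.005,0,0.0218,0,0,0,1]]]'
python3 -m pendant '[[[0,0,0,0,0,0,0.75],[0,0,0,0,0,0,0.6],[0,0,0,0,0,0,0.4],[0,0,0,0,0,0,0.4],[0,0,0,0,0,0,0.4]]]' 15
python3 - <<'E'
from h import *
delta(*tp(*tum,.07,-.2,12))
E
```

```text
time: 29.25
position: [0.5161, -0.0934, 0.0612]
tool_rot: [0.989, -0.099, 0.106, 0.01]
ft_force: [-0.7, -0.4, 0.1]
grip_width: 0.0869
grip_force: 0.0
time: 29.88
position: [0.5165, -0.0937, 0.0626]
tool_rot: [0.989, -0.099, 0.107, 0.01]
ft_force: [0.7, 1.5, 5.4]
grip_width: 0.0626
grip_force: 14.9
pos [ 0.5165 -0.0937  0.0626] tgt [ 0.5159 -0.0932  0.0622] shift mm(cur) [-0.7 -0.3  0.2] (tgt axes) [-0.7 -0.3  0.2] rot [-0.04 -0.31  0.04] | 29.88 [-0.42  0.64  1.98  0.15  0.32  1.21] F [0.7 1.5 5.4] w 0.0626
```

```bash
python3 -m pendant '[[[0.002,0,-0.0098,0,0,0,0.4],[0.006,0,-0.029,0,0,0,0.4],[0.0085,0,-0.04,0,0,0,0.4],[0.0085,0,-0.04,0,0,0,0.4],[0.0085,0,-0.04,0,0,0,0.4]]]'
python3 -m pendant '[[[0.004,0,-0.02,0,0,0,0.4],[0,0,0,0,0,0,0.4],[0,0,0,0,0,0,0.4],[0,0,0,0,0,0,0.4],[0,0,0,0,0,0,0.4]]]'
python3 - <<'E'
from h import *
from rig import camera
o=[]
r=least_squares(lambda X:np.r_[proj("side",[*X,.141])-(270+267/5.45,170+418/5.45),proj("top",[*X,.141])-(260+143.5/5.45,130+391/5.45)],[.5,.1]);print(r.x,r.fun)
g,R=tp(.512,.132,.30,-.2,12);delta(g,R)
out=[]
from kin import F
T=get=None
from rig import get_obs
p=get_obs()["position"]
for n in("side","top"):
    x,y=(proj(n,p)-[45,60]).astype(int);print(n,x,y)
    c=camera(n);i=c["img"][:,:,::-1][max(y,0):y+140,x:x+90]
    out.append(cv2.resize(i,(386,600),interpolation=cv2.INTER_CUBIC))
cv2.imwrite('pics/g5.png',np.hstack(out))
E
```

```text
time: 30.5
position: [0.5142, -0.0933, 0.2255]
tool_rot: [0.989, -0.099, 0.105, 0.01]
ft_force: [0.8, -1.1, -1.6]
grip_width: 0.0631
grip_force: 14.9
time: 31.12
position: [0.5141, -0.0932, 0.2432]
tool_rot: [0.99, -0.099, 0.104, 0.01]
ft_force: [-0.1, 0.5, 0.3]
grip_width: 0.0625
grip_force: 14.9
[0.51115198 0.13014296] [ 0.2393834  -1.05761878 -0.71621516  0.10540338]
pos [ 0.5141 -0.0932  0.2432] tgt [0.5136 0.1317 0.2922] shift mm(cur) [ -33.8 -220.4  -57. ] (tgt axes) [ -34.  -220.3  -57.3] rot [-0.09 -0.04  0.03] | 31.12 [-0.42  0.3   1.83  0.07  0.81  1.31] F [-0.1  0.5  0.3] w 0.0625
side 331 118
top 335 161
```

View pics/g5.png

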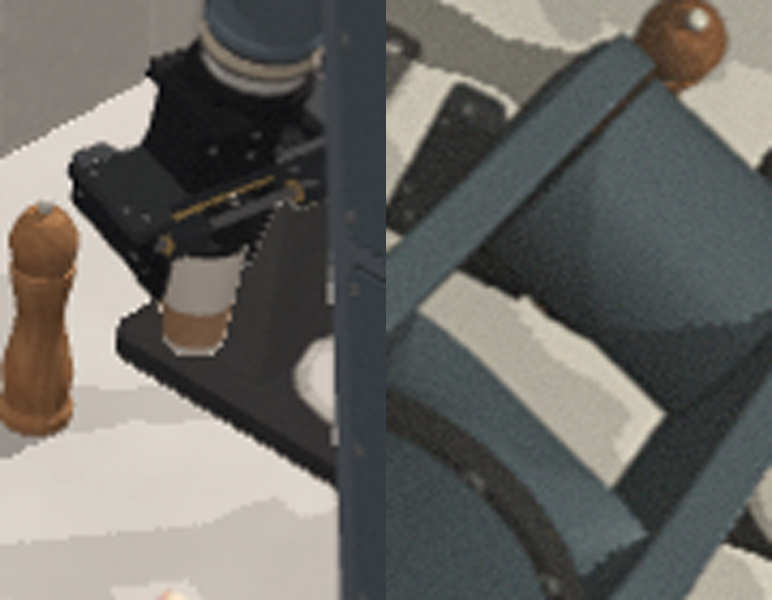

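```bash
python3 - <<'E'
from h import *
print('foot',proj("side",[.512,-.0931,.1806]), (331+193/4.288,118+348/4.288))
delta(*tp(.511,.1315,.255,-.2,12))
E
```

```text
foot [375.77717627 196.8972939 ] (376.00932835820896, 199.15671641791045)
pos [ 0.5144 -0.0933  0.2436] tgt [0.5126 0.1312 0.2472] shift mm(cur) [ -44.4 -219.7  -12.9] (tgt axes) [ -44.6 -219.7  -13.1] rot [-0.08 -0.1   0.03] | 31.23 [-0.42  0.3   1.82  0.07  0.81  1.31] F [-0.3  0.5 -0.5] w 0.0625
```

```bash
python3 -m pendant '[[[-0.002,-0.01,-0.0013,0,0,0,0.4],[-0.004,-0.02,-0.0013,0,0,0,0.4],[-0.005,-0.024,-0.0013,0,0,0,0.4],[-0.005,-0.024,-0.0013,0,0,0,0.4],[-0.005,-0.024,-0.0013,0,0,0,0.4]]]'
python3 -m pendant '[[[-0.005,-0.024,-0.0013,0,0,0,0.4],[-0.005,-0.024,-0.0013,0,0,0,0.4],[-0.005,-0.024,-0.0013,0,0,0,0.4],[-0.005,-0.024,-0.0013,0,0,0,0.4],[-0.0034,-0.0217,-0.0013,0,0,0,0.4]]]'
python3 -m pendant '[[[0,0,0,0,0,0,0.4],[0,0,0,0,0,0,0.4],[0,0,0,0,0,0,0.4],[0,0,0,0,0,0,0.4],[0,0,0,0,0,0,0.4]]]'
python3 - <<'E'
from h import *
delta(*tp(.511,.1315,.255,-.2,12))
delta(*tp(.511,.1315,.185,-.2,12))
E
```

```text
time: 31.85
position: [0.5131, 0.0123, 0.2464]
tool_rot: [0.989, -0.099, 0.106, 0.01]
ft_force: [-0.4, -0.8, -0.6]
grip_width: 0.0629
grip_force: 14.9
time: 32.48
position: [0.5123, 0.1326, 0.2478]
tool_rot: [0.989, -0.099, 0.105, 0.01]
ft_force: [-0.3, -0.3, -0.7]
grip_width: 0.063
grip_force: 14.9
time: 33.1
position: [0.5129, 0.1306, 0.2479]
tool_rot: [0.989, -0.099, 0.106, 0.01]
ft_force: [-0.1, 1.1, -0.2]
grip_width: 0.0631
grip_force: 14.9
pos [0.5129 0.1306 0.2479] tgt [0.5126 0.1312 0.2472] shift mm(cur) [-0.5 -0.5  0.6] (tgt axes) [-0.5 -0.5  0.6] rot [-0.06 -0.18 -0.  ] | 33.1 [ 0.07  0.31  1.79 -0.07  0.83  1.88] F [-0.1  1.1 -0.2] w 0.0631
pos [0.5129 0.1306 0.2479] tgt [0.5126 0.1312 0.1772] shift mm(cur) [-15.3  -0.4  69. ] (tgt axes) [-15.1  -0.5  69.1] rot [-0.06 -0.18 -0.  ] | 33.1 [ 0.07  0.31  1.79 -0.07  0.83  1.88] F [-0.1  1.1 -0.2] w 0.0631
```

```bash
python3 -m pendant '[[[-0.0022,-0.0004,0.0095,0,0,0,0.4],[-0.0022,0,0.0095,0,0,0,0.4],[-0.0022,0,0.0095,0,0,0,0.4],[-0.0022,0,0.0095,0,0,0,0.4],[-0.0022,0,0.0095,0,0,0,0.4]]]'
python3 -m pendant '[[[-0.001,0,0.0045,0,0,0,0.4],[-0.001,0,0.0045,0,0,0,0.4],[-0.001,0,0.0045,0,0,0,0.4],[-0.001,0,0.0045,0,0,0,0.4],[0,0,0,0,0,0,0.4]]]'
python3 - <<'E'
from h import *
delta(*tp(.511,.1315,.1676,-.2,12))
E
```

```text
time: 33.72
position: [0.5122, 0.1317, 0.1983]
tool_rot: [0.989, -0.099, 0.105, 0.01]
ft_force: [-1.5, 0.7, 0.0]
grip_width: 0.0629
grip_force: 14.9
time: 34.35
position: [0.5119, 0.1317, 0.1804]
tool_rot: [0.989, -0.099, 0.105, 0.01]
ft_force: [-1.6, -0.0, -0.9]
grip_width: 0.0628
grip_force: 14.9
pos [0.5119 0.1317 0.1804] tgt [0.5126 0.1312 0.1598] shift mm(cur) [-3.5  0.4 20.3] (tgt axes) [-3.5  0.4 20.3] rot [-0.06 -0.14  0.04] | 34.35 [ 0.07  0.42  1.87 -0.09  0.65  1.91] F [-1.6 -0.  -0.9] w 0.0628
```

```bash
python3 -m pendant '[[[-0.0005,0,0.0027,0,0,0,0.4],[-0.0005,0,0.0027,0,0,0,0.4],[-0.0005,0,0.0027,0,0,0,0.4],[-0.0005,0,0.0027,0,0,0,0.4],[0,0,0,0,0,0,0.4]]]'
python3 -c "
from h import *
delta(*tp(.511,.1315,.1676,-.2,12))"
python3 -m pendant '[[[-0.0003,0,0.0013,0,0,0,0.4],[-0.0003,0,0.0013,0,0,0,0.4],[-0.0003,0,0.0013,0,0,0,0.4],[0,0,0,0,0,0,0.4],[0,0,0,0,0,0,0.4]]]'
python3 -c "
from h import *
delta(*tp(.511,.1315,.1676,-.2,12))"
```

```text
time: 34.98
position: [0.5123, 0.1316, 0.1694]
tool_rot: [0.989, -0.099, 0.105, 0.01]
ft_force: [1.2, 0.3, -0.5]
grip_width: 0.0628
grip_force: 14.9
pos [0.5123 0.1316 0.1694] tgt [0.5126 0.1312 0.1598] shift mm(cur) [-1.6  0.4  9.5] (tgt axes) [-1.6  0.4  9.5] rot [-0.06 -0.15  0.04] | 34.98 [ 0.07  0.44  1.88 -0.1   0.62  1.91] F [ 1.2  0.3 -0.5] w 0.0628
time: 35.6
position: [0.5124, 0.1317, 0.1657]
tool_rot: [0.989, -0.099, 0.106, 0.01]
ft_force: [-0.5, 0.4, -0.2]
grip_width: 0.0627
grip_force: 14.9
pos [0.5124 0.1317 0.1657] tgt [0.5126 0.1312 0.1598] shift mm(cur) [-0.9  0.4  5.8] (tgt axes) [-0.9  0.4  5.8] rot [-0.06 -0.17  0.04] | 35.6 [ 0.07  0.45  1.88 -0.1   0.61  1.91] F [-0.5  0.4 -0.2] w 0.0627
```

```bash
python3 -m pendant '[[[-0.0002,0,0.0008,0,0,0,0.4],[-0.0002,0,0.0008,0,0,0,0.4],[-0.0002,0,0.0008,0,0,0,0.4],[0,0,0,0,0,0,0.4],[0,0,0,0,0,0,0.4]]]'
python3 -c "
from h import *
delta(*tp(.511,.1315,.1676,-.2,12))"
python3 -m pendant '[[[-0.0002,0,0.0008,0,0,0,0.4],[-0.0002,0,0.0008,0,0,0,0.4],[0,0,0,0,0,0,0.4],[0,0,0,0,0,0,0.4],[0,0,0,0,0,0,0.4]]]'
python3 -c "
from h import *
delta(*tp(.511,.1315,.1676,-.2,12))"
```

```text
time: 36.22
position: [0.5123, 0.1317, 0.1632]
tool_rot: [0.989, -0.099, 0.106, 0.01]
ft_force: [0.2, -0.5, -0.7]
grip_width: 0.0627
grip_force: 14.9
pos [0.5123 0.1317 0.1632] tgt [0.5126 0.1312 0.1598] shift mm(cur) [-0.3  0.4  3.4] (tgt axes) [-0.3  0.4  3.4] rot [-0.06 -0.17  0.04] | 36.23 [ 0.07  0.45  1.88 -0.1   0.61  1.92] F [ 0.2 -0.5 -0.7] w 0.0627
time: 36.85
position: [0.5122, 0.1317, 0.1615]
tool_rot: [0.989, -0.099, 0.106, 0.01]
ft_force: [0.3, -0.1, -0.9]
grip_width: 0.0628
grip_force: 14.9
pos [0.5122 0.1317 0.1615] tgt [0.5126 0.1312 0.1598] shift mm(cur) [0.1 0.4 1.8] (tgt axes) [0.1 0.4 1.8] rot [-0.06 -0.17  0.04] | 36.85 [ 0.07  0.45  1.88 -0.1   0.6   1.92] F [ 0.3 -0.1 -0.9] w 0.0628
```

```bash
python3 -m pendant '[[[-0.0002,0,0.0008,0,0,0,0.4],[0,0,0,0,0,0,0.4],[0,0,0,0,0,0,0.4],[0,0,0,0,0,0,0.4],[0,0,0,0,0,0,0.4]]]'
python3 -m pendant '[[[0,0,0,0,0,0,0.75],[0,0,0,0,0,0,0.8],[0,0,0,0,0,0,0.9],[0,0,0,0,0,0,0.98],[0,0,0,0,0,0,1]]]'
python3 - <<'E'
from h import *
delta(*tp(.511,.1315,.1676,-.2,12))
E
```

```text
time: 37.48
position: [0.5122, 0.1317, 0.1608]
tool_rot: [0.989, -0.099, 0.106, 0.01]
ft_force: [0.6, -1.1, -0.1]
grip_width: 0.0622
grip_force: 14.9
time: 38.1
position: [0.5122, 0.1317, 0.1608]
tool_rot: [0.989, -0.099, 0.106, 0.01]
ft_force: [1.0, 0.1, 0.3]
grip_width: 0.0851
grip_force: 0.0
pos [0.5122 0.1317 0.1608] tgt [0.5126 0.1312 0.1598] shift mm(cur) [0.3 0.4 1.1] (tgt axes) [0.3 0.4 1.1] rot [-0.07 -0.18  0.04] | 38.1 [ 0.07  0.45  1.88 -0.1   0.6   1.92] F [1.  0.1 0.3] w 0.0851
```

```bash
python3 -m pendant '[[[0,0,-0.006,0,0,0,1],[0,0,-0.012,0,0,0,1],[0,0,-0.016,0,0,0,1],[0,0,-0.02,0,0,0,1],[0,0,-0.025,0,0,0,1]]]'
python3 -m pendant '[[[-0.02,0,-0.02,0,0,0,1],[-0.02,0.01,-0.02,0,0,0,1],[-0.015,0.03,-0.005,0,0,0,1],[0,0.045,0,0,0,0,1],[0,0.045,0,0,0,0,1]]]'
python3 -m pendant '[[[0,0.045,0,0,0,0,1],[0,0.04,0,0,0,0,1],[0,0.01,0,0,0,0,1],[0,0,0,0,0,0,1],[0,0,0,0,0,0,1]]]'
python3 - <<'E'
from h import *
from rig import camera
out=[]
for n,x,y in(("side",250,150),("top",230,110)):
    c=camera(n);pickle.dump(c,open(n+'1.pkl','wb'))
    out.append(cv2.resize(c["img"][:,:,::-1][y:y+160,x:x+106],(398,600),interpolation=cv2.INTER_CUBIC))
cv2.imwrite('pics/g6.png',np.hstack(out))
r=np.array([.511,.1315,0])
for n,x,y in(("side",250,150),("top",230,110)):print(n,np.round((proj(n,r+np.array([[0,0,.097],[0,0,.192],[0,0,.141]]))-[x,y])*3.75))
E
```

```text
time: 38.72
position: [0.4954, 0.135, 0.2392]
tool_rot: [0.989, -0.099, 0.106, 0.01]
ft_force: [-0.5, 0.1, -0.1]
grip_width: 0.0867
grip_force: 0.0
time: 39.35
position: [0.4077, 0.0193, 0.2714]
tool_rot: [0.989, -0.098, 0.107, 0.01]
ft_force: [0.9, -0.1, -0.2]
grip_width: 0.0871
grip_force: 0.0
time: 39.98
position: [0.3893, -0.072, 0.2702]
tool_rot: [0.99, -0.098, 0.106, 0.01]
ft_force: [-0.3, 0.4, -0.6]
grip_width: 0.0869
grip_force: 0.0
side [[259. 404.]
 [258. 306.]
 [258. 360.]]
top [[211. 360.]
 [201. 324.]
 [207. 344.]]
```

View pics/g6.png

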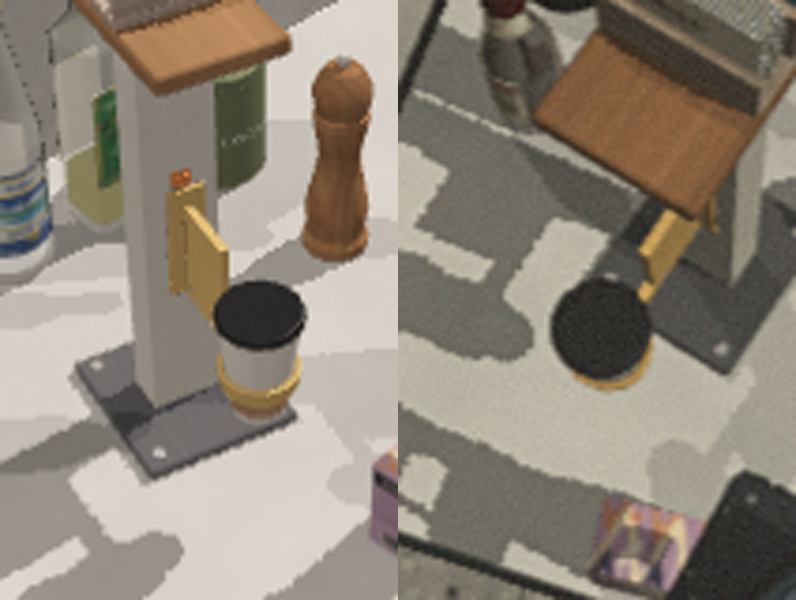

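The bracket hangs fully home with the orange catch at (180,178) out above its flange. The tumbler sits upright in the ring, with its lid at (260,314). The mill, box and bottle are unmoved and the gripper is clear.

```bash
python3 -c "
from rig import hand_in
print(hand_in())"
```

```text
the job is handed in; nothing more can be done
None
```

I hooked the bracket home under the sprung catch, set the tumbler upright in the ring and let go, then handed the job in at about 40 s; the final pictures showed the pepper mill, red-capped bottle and card box still standing, but no verdict came back.

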